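# Clamp a sawn reef-rock block in the quick-release vise

### The job

Get the sawn block of reef rock ready for drilling: stand it upright on the vise's slide bar, centred between the jaws with its two sawn faces towards them, and let go of it. Squeeze the quick-release lever against its thumb rest and slide the jaw right up to the rock, let the lever go, then turn the handle bar clockwise until the rock is held firmly. Leave the other things on the bench where they are.

Things in the scene. Friction and masses are not known exactly. Their poses are not given: they have to be found in the camera images.
- vise: grey cast-iron quick-release bench vise bolted to the bench. Origin on the bench under the screw axis; x level, along the screw from the handle to the fixed jaw; y level, across; z up. Screw axis at y = 0, 80 mm up. Jaws 96 mm wide (y), tops 145 mm up. Fixed casting from x = 36 to 164 mm. Moving jaw on the -x (handle) side
- fixed_jaw_face (a point): middle of the bright steel gripping face of the fixed jaw, 122 mm above the bench, x = 70 mm in the vise's frame (axes as the vise's). The face looks to -x
- moving_jaw_face (a point): middle of the gripping face (looking to +x) of the moving jaw, 122 mm above the bench; axes as the vise's. The gap to fixed_jaw_face is 85 to 100 mm at the start
- slide_top (a point): on the middle line of the steel slide bar on which the work stands: flat top 98 mm above the bench, 44 mm wide (y), all the way between the jaws. It belongs to the moving jaw, moves with it and passes through the fixed casting. This point is 40 mm ahead (+x) of the moving jaw's face; axes as the vise's
- jaw (a joint): how far the moving jaw (with slide bar, release grip and screw) has gone towards the fixed jaw, m; the gap between the jaws is 0.100 minus this. With the half-nut released it slides with 3 N of friction and slight drag (25 N s/m); otherwise it is locked and moves only as the screw turns
- release_grip (a point): quick-release grip, 56 mm behind the moving jaw's face: fixed upright thumb rest (+y side) and steel lever (-y side), both 26 mm long (x), from 100 (boss under them) to 144 mm up. This point is between them, 124 mm up; axes as the vise's. Outer faces here: rest y = +14 mm, lever -21 mm, or -15 mm squeezed. Squeeze them together (along y) to free the jaw and slide it while squeezing
- lever (a joint): release lever, rad: about 0 let go (half-nut engaged), 0.25 squeezed fully home; the half-nut is free from about 0.1. Springs return it: squeezing it fully home takes about 10 N at the height of release_grip, and it must be held squeezed while the jaw is slid
- screw (a joint): angle of the vise screw, rad; 0 = handle bar upright. Grows turning clockwise seen from the handle end (top of the bar goes to the vise's -y side), which, lever let go, drives the moving jaw to the fixed one, 8 mm a turn. Many turns; stays put. Free turning takes about 4.5 N at a bar end; it rises once the jaw bears on the work: 8 to 12 N while turning, half a turn past first contact, is firm
- bar_end_a (a point): centre of one end knob of the steel T-handle bar: a barrel 18 mm across, 24 mm long, 56 mm from the screw axis, at the top when joint screw is 0. The bar (10 mm thick, 136 mm long) turns in a plane square to the screw, 135 mm behind (-x) the moving jaw's face, down to 12 mm above the bench, in a hub 34 mm across. The screw axis is midway between the bar ends
- bar_end_b (a point): centre of the opposite end knob of the handle bar (same shape), at the bottom when joint screw is 0
- rock_center (a point): centre of the work: a pale block of dry reef rock (0.18 to 0.37 kg) with a flat sawn foot and two flat sawn sides, loose on the bench. 42 mm thick between the sawn sides (its x axis is square to them), 56 mm long (y), 62 mm tall (z up); this point is half-way up. Top edges and ends are rough
- rubble: an uncut, knobbly lump of reef rock about 68 x 54 x 48 mm, loose on the bench; not the work; leave alone
- amber_bottle: amber reagent bottle with black cap, 60 mm across and 135 mm tall; origin at the centre of its foot; leave alone
- dropper_a: small white dropper bottle, 25 mm across and 66 mm tall; origin at the centre of its foot; leave alone
- dropper_b: another small white dropper bottle, same size; origin at the centre of its foot; leave alone
- beaker: empty glass beaker, 72 mm across and 95 mm tall; origin at the centre of its foot; leave alone
- food_jar: squat white jar with black cap, 64 mm across and 85 mm tall; origin at the centre of its foot; leave alone
- brush: small cleaning brush lying on the bench, roughly 0.2 m long; origin under its middle; leave alone
Not all that is in view belongs to the job. What is shaped like the part that bears rock_center but green or orange is not meant.

How it is judged:
On the way, in this order (a step that is already met when the one before it is completed fails the run):
1. the rock stands on the slide bar between the jaws, upright, centred and square, let go (y of rock_center in the frame of vise between -0.014 and 0.014 m and z of rock_center in the frame of vise between 0.1255 and 0.1325 m and angle between rock_center's own z axis and vertical below 0.07 rad and angle between the x axis of rock_center and the x axis of vise, either way round below 0.14 rad and x of rock_center in the frame of fixed_jaw_face below -0.018 m and x of rock_center in the frame of moving_jaw_face above 0.018 m and contact force between the fingers and rock below 0.1 N and linear speed of rock below 0.02 m/s), for 0.2 s.
2. with the lever squeezed, the moving jaw is slid up to the rock (no more than 4 mm of play left) (value of joint lever above 0.12 rad and x of moving_jaw_face in the frame of fixed_jaw_face above -0.046 m), for 0.05 s.
3. with the lever let go, the screw is turned clockwise (value of joint lever below 0.05 rad and velocity of joint screw above 0.05 rad/s), for 0.04 s.
At the end, for the whole second after the job is handed in: The rock stands on the slide bar, upright within 4 deg, square to the jaws within 8 deg, within 14 mm of their middle, its centre 125.5 to 132.5 mm above the bench, gripped by both jaws with more than 45 N; lever let go (below 0.05 rad), screw and rock at rest (y of rock_center in the frame of vise between -0.014 and 0.014 m and z of rock_center in the frame of vise between 0.1255 and 0.1325 m and angle between rock_center's own z axis and vertical below 0.07 rad and angle between the x axis of rock_center and the x axis of vise, either way round below 0.14 rad and x of rock_center in the frame of fixed_jaw_face below -0.018 m and x of rock_center in the frame of moving_jaw_face above 0.018 m and contact force between jaw and rock above 45 N and contact force between vise and rock above 80 N and value of joint lever below 0.05 rad and linear speed of rock below 0.01 m/s and velocity of joint screw between -0.1 and 0.1 rad/s); the robot touches nothing.
It fails at once if a bystander is shifted or knocked over (moved more than 25 mm) (distance of any of rubble, amber_bottle, dropper_a, dropper_b, beaker, food_jar, brush from where it was at the start of the episode above 0.025 m).
It also fails if it takes over 72 s, if anything falls off the work surface, if the arm or the gripper's body presses on something with over 40 N, if the wrist force passes 120 N, or if a joint passes its speed limit or range.

### The arm

A 6-joint arm with a two-finger parallel gripper is mounted at the origin on the work surface. World frame = base frame: x ahead of the robot, y to its left, z up, the work surface at z = 0. Lengths are in m, angles in rad, forces in N, time in s.
With the tool pointing down it reaches from about 0.35 to 0.975 m from the base axis. Payload 7.1 kg.
Tool frame: the origin (TCP) lies between the finger pads; the fingertips stand 11 mm ahead of it and the grasp point (between the pads) lies 8 mm behind it; z points along the fingers, y is the direction in which the jaws open and shut (so a half turn about z gives the same grasp; the last joint's range is limited). The gripper opens to 88 mm and grips with 3 to 60 N. Pads are 20 mm wide; open, the fingers measure 115 mm over their backs; the gripper's body (75 mm by 178 mm) begins 61 mm behind the grasp point.
Start: joints at [1.202, 0.423, 1.63, -0, 1.089, -0.019], TCP at [0.214, 0.587, 0.234] pointing down, gripper open.
Joint ranges: [-3, 3], [-0.9, 2.11], [0.09, 2.58], [-1.31, 4.45], [0.11, 2.69], [-2.54, 2.54]. Speed limits (rad/s): [2.39, 2.39, 3.01, 3.14, 3.14, 3.14].

### API

Orientations are given as [roll, pitch, yaw] about the fixed x, y, z axes, in that order (R = Rz(yaw) Ry(pitch) Rx(roll)).
In Python, from bench import bot, optics, job gives the robot as it stands. The module is installed in compiled form; this text tells all that it offers.
- The arm moves only by the tool servo_tool, never from a script. Its argument "targets" is a list of rows, each a list of 4 numbers: the shift along the tool's x, y, z in m, then the turn about the tool's z in rad. In form: [[dx, dy, dz, turn], ...]. A call has 1 to 12 rows; each row shifts and turns the commanded pose from where the row before left it, along the tool's axes as they then stand; what a row does not reach is not made up. A row lasts 1/8 s, in which the tool goes at most 62.5 mm and 10.7 degrees, less where a joint would pass 70% of its speed; a pose out of reach is approached as far as the arm can. A call is refused whole if a number of a shift passes 0.0625 or a number of a turn 0.188, either way. A call with a gripper value outside its range is refused whole. "claw" is the closure, from 0 (fully open) to 1 (shut), set as the call begins (left out, the last holds). The fingers move at their own pace and stop on an object; "squeeze" is the grip in N (left out, the last holds). Time passes only in rows, so rows that do not move let the fingers close. It gives the time, the measured TCP pose, the force and the opening at its end, in the units of the state.
- bot.observe(): the state, without advancing time (a new reading comes with each control period).
- optics.get_image(name): name is "scene" or "top"; returns the picture (400x640x3 uint8, blue, green, red); there is no depth.
- optics.get_calibration(name): a dict with "fx", "fy", "cx", "cy" (pixels), "R" (3x3) and "t" (3): a world point X has camera coordinates R X + t. Camera axes: x right, y down, z forward; pixel columns grow to the right and rows downward; lengths in m; the calibration is good to about 2 mm. A picture is of the moment at which its call begins. get_calibration takes no time and is no camera call.
- job.hand_in(): hands the job in, once; it reports no verdict.
Trained networks look in the newest picture that a camera, given by its name, has taken for a name from the list of things; names that differ only in an ending like _2 or _b are one class to them, and where a whole thing is asked for, a point or a joint stands for the part that bears it (a point fixed in the world has none). Each returns a list of dicts, best first, with "confidence" (0 to 1); they miss things now and then, are a little off and sometimes report something else, mostly with a low value. They report only what shows in the picture. A call takes as long as a camera call. They do not tell look-alikes from the thing itself.
- optics.spot_in(camera, query): "at" ([x, y, z] in m, in world coordinates, good to about 4 mm: the middle of the surface that is visible of it).
- optics.silhouettes(camera, query): "region" (400x640 bool, what is visible of it).
The state is a dict: "time": time; "q": joint angles; "dq": joint speeds; "joint_torque": joint torques, N m; "tool_pos": TCP position; "eef_rot": TCP orientation; "force": force on the tool from outside, world axes, zero at the start; "ft_torque": the same for the moment, N m; "finger_gap": opening from 0.0 (shut) to 1.0 (fully open).
Only numpy, scipy, OpenCV 4.12 (cv2) and the standard library are available. Lean on these libraries where they do the work, as an engineer would, in place of code of your own. Each camera call takes 0.05 s, during which the arm holds its last target.

## Working session

There is one attempt and no reset: what is moved stays moved. The work goes in short steps, Python scripts to look and compute and a tool call to move; the robot and the scene stay as the last step left them, time stands still between calls to the robot, and variables do not carry over. Pictures are saved under pics/ and viewed, and the job is handed in when it is done.

Besides the shell and the picture viewer there is one more tool, called after "Request:" in YAML: its name, and indented under it one key for each argument. servo_tool: Moves the arm, as the interface text tells. Its arguments: {"type":"object","properties":{"targets":{"type":"array","items":{"type":"array","items":{"type":"number"}}},"claw":{"type":"number"},"squeeze":{"type":"number"}},"required":["targets"]}

```bash
mkdir -p pics
cat > h.py <<'E'
import numpy as np, cv2
from bench import bot, optics, job
def snap(c,name,crop=None,scale=1):
    im=optics.get_image(c).copy()
    if crop: x0,y0,x1,y1=crop; im=im[y0:y1,x0:x1]
    if scale!=1: im=cv2.resize(im,None,fx=scale,fy=scale,interpolation=cv2.INTER_CUBIC)
    cv2.imwrite('pics/'+name+'.png',im)
def ray(c,u,v):
    k=optics.get_calibration(c);R=np.array(k['R']);t=np.array(k['t'])
    d=R.T@np.array([(u-k['cx'])/k['fx'],(v-k['cy'])/k['fy'],1]); return -R.T@t,d
def atz(c,u,v,z):
    o,d=ray(c,u,v); return o+d*(z-o[2])/d[2]
def proj(c,X):
    k=optics.get_calibration(c);p=np.array(k['R'])@np.array(X)+np.array(k['t'])
    return k['fx']*p[0]/p[2]+k['cx'],k['fy']*p[1]/p[2]+k['cy']
E
python3 - <<'E'
from h import *
np.set_printoptions(precision=4,suppress=True)
snap('scene','s0');snap('top','t0')
for c in('scene','top'):
    k=optics.get_calibration(c);print(c,k)
s=bot.observe();print(s)
for q in ['rock_center','fixed_jaw_face','moving_jaw_face','release_grip','bar_end_a','vise','slide_top']:
  for c in('scene','top'):
    print(q,c,[(np.round(d['at'],3),round(d['confidence'],2)) for d in optics.spot_in(c,q)][:4])
E
```

```text
scene {'fx': 504.22695242297596, 'fy': 504.22695242297596, 'cx': 318.7178729602788, 'cy': 201.8795287931955, 'R': array([[-0.6821,  0.7312,  0.0095],
       [ 0.5519,  0.5233, -0.6492],
       [-0.4796, -0.4376, -0.7605]]), 't': array([ 0.2852, -0.2697,  1.5736])}
top {'fx': 370.4325582472903, 'fy': 370.4325582472903, 'cx': 324.8731734258761, 'cy': 205.70867117519947, 'R': array([[ 0.0125, -0.9997,  0.0213],
       [-0.9976, -0.0139, -0.0683],
       [ 0.0686, -0.0204, -0.9974]]), 't': array([0.0589, 0.544 , 0.9707])}
{'time': 0.1, 'q': array([ 1.202 ,  0.4238,  1.6306,  0.    ,  1.0886, -0.019 ]), 'dq': array([ 0.0008, -0.0014, -0.0033, -0.0005, -0.0003, -0.0007]), 'joint_torque': array([  0.0004, -54.5617, -27.4325,   0.0644,   0.0188,  -0.0001]), 'tool_pos': array([0.214 , 0.5867, 0.233 ]), 'eef_rot': array([-3.1402, -0.    ,  2.7918]), 'force': array([ 0.5667, -0.9872,  0.5913]), 'ft_torque': array([-0.0203, -0.0376, -0.0166]), 'finger_gap': 0.9971995328990265}
rock_center scene [(array([0.511, 0.324, 0.053]), 0.83), (array([0.417, 0.462, 0.056]), 0.72), (array([0.308, 0.307, 0.0
[... 367 characters left out ...]
  ]), 0.27)]
moving_jaw_face scene [(array([ 0.547, -0.011,  0.109]), 0.58)]
moving_jaw_face top [(array([0.673, 0.339, 0.042]), 0.49)]
release_grip scene [(array([ 0.543, -0.01 ,  0.112]), 0.66)]
release_grip top [(array([ 0.542, -0.021,  0.091]), 0.84)]
bar_end_a scene [(array([ 0.515, -0.134,  0.096]), 0.89), (array([ 0.733, -0.247,  0.061]), 0.42)]
bar_end_a top [(array([ 0.518, -0.125,  0.092]), 0.74), (array([ 0.388, -0.033,  0.02 ]), 0.62)]
vise scene [(array([0.571, 0.107, 0.103]), 0.68)]
vise top [(array([0.548, 0.055, 0.115]), 0.87)]
slide_top scene [(array([ 0.54 , -0.017,  0.108]), 0.92)]
slide_top top [(array([ 0.541, -0.019,  0.1  ]), 0.8), (array([0.372, 0.135, 0.041]), 0.21)]
```

View pics/s0.png

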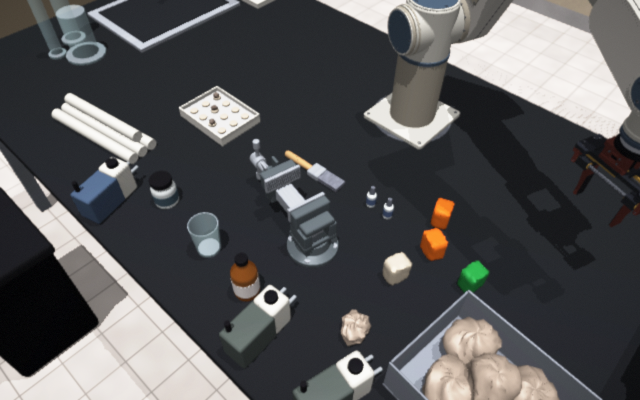

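View pics/t0.png

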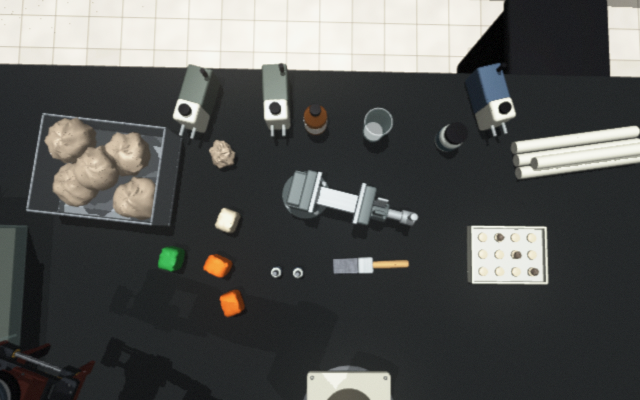

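Run:
```python
from h import *
snap('top','t1',(190,140,440,290),3)
snap('scene','s1',(230,130,430,290),4)
```

```text
(no output)
```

View pics/t1.png

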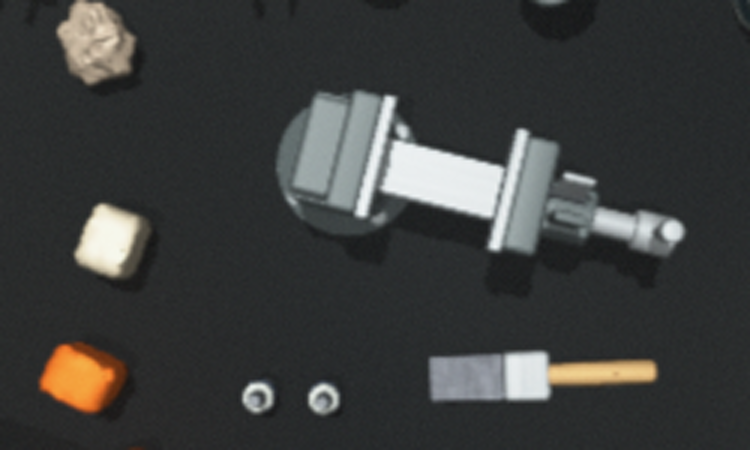

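View pics/s1.png

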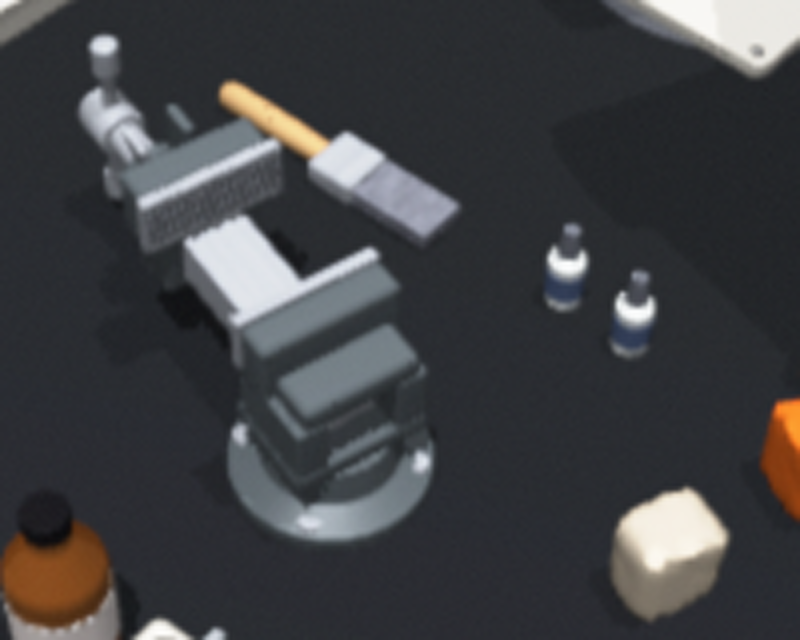

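```bash
cat >> h.py <<'E'
def V(p,X):  # vise pose p=(x,y,yaw)
    c,s=np.cos(p[2]),np.sin(p[2]); X=np.array(X,float)
    return np.array([p[0]+c*X[0]-s*X[1],p[1]+s*X[0]+c*X[1],X[2]])
E
python3 - <<'E'
from h import *
from scipy.optimize import least_squares
np.set_printoptions(precision=4,suppress=True)
T=lambda u,v:(190+(u+.5)/3-.5,140+(v+.5)/3-.5)
obs=[((70,-48),T(396,98)),((70,48),T(369,217)),(('g',-48),T(516,130)),(('g',48),T(489,250))]
def f(p):
    r=[]
    for (x,y),px in obs:
        X=[(.07-p[3]) if x=='g' else x/1000,y/1000,.145]
        r+=list(np.array(proj('top',V(p,X)))-px)
    return r
s=least_squares(f,[.55,.0,1.4,.09]);print(s.x,np.round(s.fun,2))
p=s.x; g=.07-p[3]
pts=[(.07,-.048,.145),(.07,.048,.145),(g,-.048,.145),(g,.048,.145),(g,.022,.098),(g,-.022,.098),(.07,.022,.098),(.07,-.022,.098),
(g-.069,.014,.144),(g-.043,.014,.144),(g-.069,-.021,.144),(g-.043,-.021,.144),(g-.135,0,.136),(g-.135,0,.08)]
for c,cr,sc in(('top',(190,140,440,290),3),('scene',(230,130,430,290),4)):
    im=optics.get_image(c).copy();x0,y0,x1,y1=cr
    im=cv2.resize(im[y0:y1,x0:x1],None,fx=sc,fy=sc,interpolation=cv2.INTER_CUBIC)
    for q in pts:
        u,v=proj(c,V(p,q)); cv2.circle(im,(int((u-x0+.5)*sc),int((v-y0+.5)*sc)),3,(0,0,255),1)
    cv2.imwrite('pics/ov_%s.png'%c,im)
for c in('top','scene'):
  for q in('rock_center',):
    im=optics.get_image(c)
    for d in optics.silhouettes(c,q):
        m=d['region'];ys,xs=np.nonzero(m);print(c,round(d['confidence'],2),xs.mean(),ys.mean(),m.sum(),im[m].mean(0), cv2.minAreaRect(np.c_[xs,ys].astype(np.float32)))
E
```

```text
[0.549  0.0191 1.3396 0.0966] [ 0.4   0.34 -0.6   0.45  0.44 -0.32 -0.24 -0.48]
top 0.96 231.13716814159292 301.95575221238937 452 [ 39.5929 105.8319 198.1549] ((231.29998779296875, 301.8999938964844), (22.76839828491211, 21.50348663330078), 71.56504821777344)
top 0.71 170.6748120300752 257.93609022556393 532 [ 62.6447 130.765   47.2538] ((170.6621551513672, 258.02703857421875), (24.331050872802734, 24.49544906616211), 9.462322235107422)
top 0.64 227.29861111111111 220.57407407407408 432 [173.9329 190.5486 195.0625] ((227.48275756835938, 220.2930908203125), (20.42648696899414, 22.840526580810547), 21.801410675048828)
top 0.64 217.19108280254778 264.8216560509554 471 [ 45.2293 117.0616 200.8917] ((217.00003051757812, 264.5000305175781), (25.491174697875977, 20.57182502746582), 26.56505012512207)
scene 0.84 441.52875695732837 213.08534322820037 539 [ 31.2894  98.4007 190.7087] ((441.60003662109375, 213.2000274658203), (18.34120750427246, 30.35786247253418), 18.43494987487793)
scene 0.75 472.0646687697161 276.2776025236593 634 [ 61.0032 135.2618  39.    ] ((471.5000305175781, 276.5), (24.041629791259766, 31.11269760131836), 45.0)
scene 0.7 432.8333333333333 243.50730994152048 684 [ 30.9766  99.2135 186.864 ] ((433.10003662109375, 243.20001220703125), (26.879358291625977, 31.939001083374023), 18.434947967529297)
scene 0.56 396.00887573964496 267.79289940828403 676 [160.3713 173.5429 181.6021] ((395.84613037109375, 267.76922607421875), (26.625612258911133, 30.508512496948242), 56.3099365234375)
```

View pics/ov_top.png

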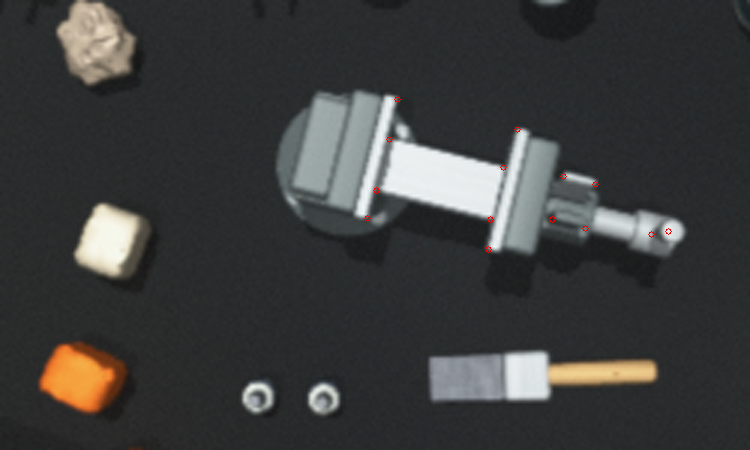

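View pics/ov_scene.png

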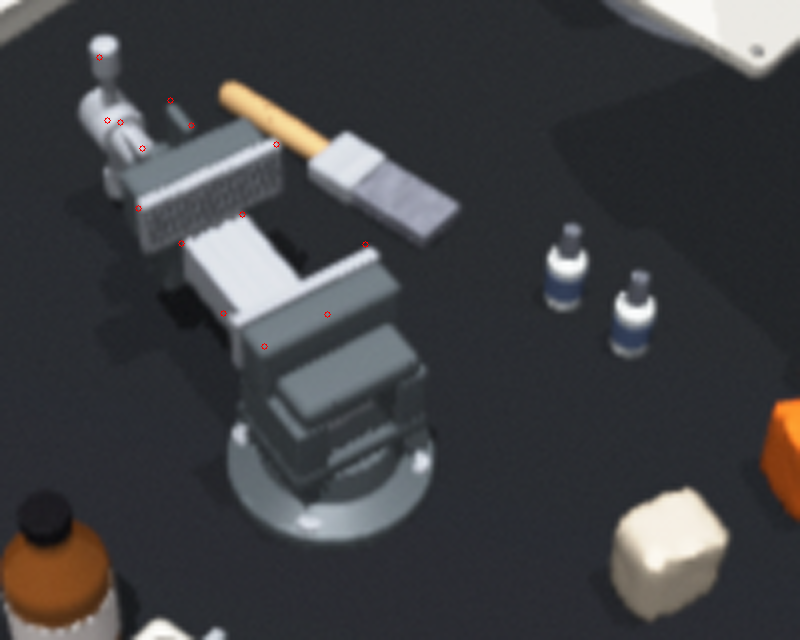

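Run:
```python
from h import *
from scipy.optimize import minimize
import itertools
np.set_printoptions(precision=4,suppress=True)
M={}
for c,cen in(('top',(227,220)),('scene',(396,268))):
    im=optics.get_image(c)
    for d in optics.silhouettes(c,'rock_center'):
        m=d['region']
        ys,xs=np.nonzero(m)
        if abs(xs.mean()-cen[0])<5 and abs(ys.mean()-cen[1])<5: M[c]=m
    hs=im.astype(int).max(2); x,y=cen
    w=np.zeros_like(hs,bool); w[y-25:y+25,x-25:x+25]=hs[y-25:y+25,x-25:x+25]>75
    n,l,st,ce=cv2.connectedComponentsWithStats(w.astype(np.uint8)); w=l==l[y,x]
    print(c,w.sum(), M[c].sum() if c in M else None)
    M[c]=w
S=8
def mask(c,p,dim,off):
    x,y,a=p; P=[]
    for s in itertools.product((-.5,.5),repeat=3):
        q=np.array(s)*dim; ca,sa=np.cos(a),np.sin(a)
        X=[x+ca*q[0]-sa*q[1],y+sa*q[0]+ca*q[1],dim[2]/2+q[2]]
        u,v=proj(c,X);P.append(((u-off[0]+.5)*S,(v-off[1]+.5)*S))
    h=cv2.convexHull(np.array(P,np.float32)); m=np.zeros((60*S,60*S),np.uint8)
    cv2.fillConvexPoly(m,np.round(h).astype(int),1); return m
B={}
for c,cen in(('top',(227,220)),('scene',(396,268))):
    o=(cen[0]-30,cen[1]-30); B[c]=(cv2.resize(M[c][o[1]:o[1]+60,o[0]:o[0]+60].astype(np.uint8),None,fx=S,fy=S,interpolation=cv2.INTER_NEAREST),o)
def cost(p,dim,cs):
    t=0
    for c in cs:
        b,o=B[c];m=mask(c,p,dim,o); t+=1-(b&m).sum()/(b|m).sum()
    return t
for dim in [(.042,.056,.062),(.062,.056,.042),(.042,.062,.056)]:
  best=None
  for a in np.arange(0,np.pi,.26):
    for cs in (('top','scene'),):
      r=minimize(cost,[.395,.342,a],args=(np.array(dim),cs),method='Nelder-Mead',options=dict(initial_simplex=[[.395,.342,a],[.405,.342,a],[.395,.352,a],[.395,.342,a+.2]],xatol=1e-4,fatol=1e-4))
      if best is None or r.fun<best.fun: best=r
  print(dim,best.x,best.fun)
  for cs in (('top',),('scene',)):
      r=minimize(cost,best.x,args=(np.array(dim),cs),method='Nelder-Mead',options=dict(initial_simplex=[best.x,best.x+[.01,0,0],best.x+[0,.01,0],best.x+[0,0,.15]]))
      print('  ',cs,r.x,r.fun)
snap('top','rk',(197,190,257,250),10); snap('scene','rks',(366,238,426,298),10)
```

```text
top 446 446
scene 718 685Traceback (most recent call last):
  File "<stdin>", line 38, in <module>
    res = _minimize_neldermead(fun, x0, args, callback, bounds=bounds,
                               **options)
    fxcc = func(xcc)
    fx = function(np.copy(x), *(wrapper_args + args))
  File "<stdin>", line 32, in cost
  File "<stdin>", line 23, in mask
  File "h.py", line 14, in proj
    k=optics.get_calibration(c);p=np.array(k['R'])@np.array(X)+np.array(k['t'])
ValueError: time passes only in moves, steps and waits
```

```bash
python3 -c "
import cv2,numpy as np
cv2.imwrite('pics/rk2.png',cv2.resize(np.hstack([cv2.imread('pics/rk.png'),cv2.imread('pics/rks.png')]),(800,400)))"
```

```text
[ WARN:0@0.024] global loadsave.cpp:275 findDecoder imread_('pics/rk.png'): can't open/read file: check file path/integrity
[ WARN:0@0.025] global loadsave.cpp:275 findDecoder imread_('pics/rks.png'): can't open/read file: check file path/integrity
Traceback (most recent call last):
cv2.error: OpenCV(4.12.0) :-1: error: (-5:Bad argument) in function 'resize'
> Overload resolution failed:
>  - src data type = object is not supported
>  - Expected Ptr<cv::UMat> for argument 'src'
```

Calibration calls are limited in number per script; cache them.

View pics/rk2.png

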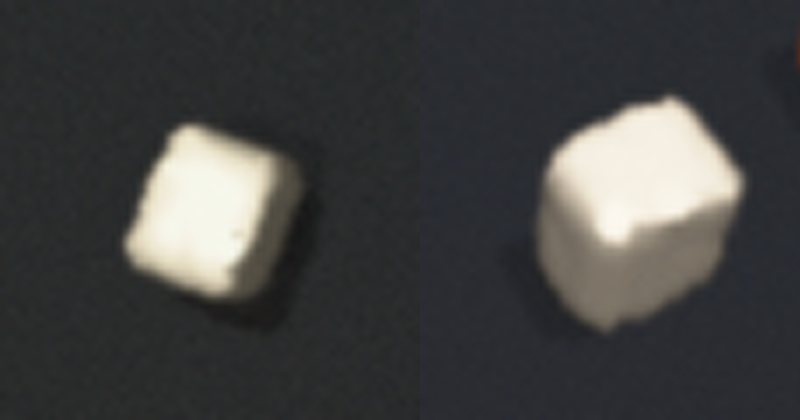

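Run:
```python
from fitrock import *
fit({'top':(227,220),'scene':(396,268)},0,(.497,.32),[(.042,.056,.062),(.062,.056,.042),(.042,.062,.056)])
```

```text
top 446
scene 716
(0.042, 0.056, 0.062) [(array([0.5012, 0.3206, 4.3586]), np.float64(0.262)), (array([0.5013, 0.3208, 1.2108]), np.float64(0.263)), (array([0.5014, 0.3209, 1.2187]), np.float64(0.264))]
   top [0.502  0.321  4.3426] 0.1114385128992822
   scene [0.4977 0.3206 4.5565] 0.12800153066105424
(0.062, 0.056, 0.042) [(array([0.4961, 0.3196, 2.7597]), np.float64(0.558)), (array([0.4964, 0.3201, 2.747 ]), np.float64(0.558)), (array([0.4966, 0.3197, 2.7285]), np.float64(0.559))]
   top [0.5015 0.321  2.8664] 0.2665415659863246
   scene [0.4917 0.3166 2.9359] 0.2064356694105567
(0.042, 0.062, 0.056) [(array([0.5012, 0.3211, 1.3482]), np.float64(0.369)), (array([0.5012, 0.3212, 1.3241]), np.float64(0.37)), (array([0.5015, 0.321 , 1.3508]), np.float64(0.37))]
   top [0.5018 0.323  1.2982] 0.1496140728774008
   scene [0.497  0.3199 1.4792] 0.16577039105098468
```

Request:
servo_tool:
  targets:
    - [-0.0516, -0.0216, 0, 0]
    - [-0.0516, -0.0216, 0, 0]
    - [-0.0516, -0.0216, 0, 0]
    - [-0.0516, -0.0216, 0, 0]
    - [-0.0516, -0.0216, 0, 0]
    - [-0.0516, -0.0216, 0, 0]
    - [-0.0516, -0.0216, 0, 0]
    - [0, 0, 0, 0]
  claw: 0
  squeeze: 30

```text
time: 2.6
tool_pos: [0.5041, 0.3189, 0.2337]
eef_rot: [3.141, 0.001, 2.787]
force: [-1.0, 0.2, 0.9]
finger_gap: 0.999
```

Request:
servo_tool:
  targets:
    - [0.0034, 0.0005, 0.045, 0]
    - [0, 0, 0.05, 0]
    - [0, 0, 0.05, 0]
    - [0, 0, 0.04, 0]
    - [0, 0, 0.017, 0]
    - [0, 0, 0, 0]

```text
time: 3.35
tool_pos: [0.4979, 0.3232, 0.0311]
eef_rot: [-3.14, -0.001, 2.792]
force: [-0.5, 0.2, -1.0]
finger_gap: 0.998
```

Run:
```python
from h import *
snap('scene','g0',(340,200,460,300),6)
```

```text
(no output)
```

View pics/g0.png

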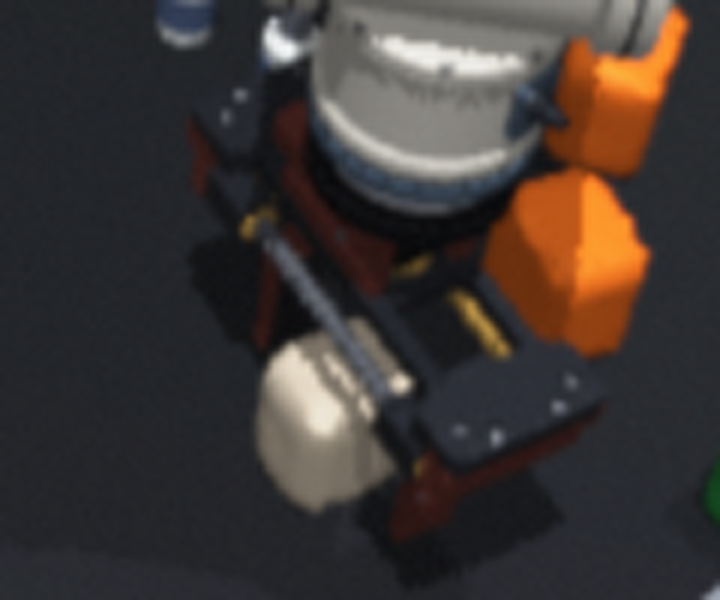

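Request:
servo_tool:
  targets:
    - [0, 0, 0, 0]
    - [0, 0, 0, 0]
    - [0, 0, 0, 0]
    - [0, 0, 0, 0]
    - [0, 0, 0, 0]
    - [0, 0, 0, 0]
  claw: 1
  squeeze: 35

```text
time: 4.15
tool_pos: [0.4985, 0.3226, 0.0318]
eef_rot: [-3.141, -0.0, 2.792]
force: [-0.4, -2.4, 3.3]
finger_gap: 0.48
```

Request:
servo_tool:
  targets:
    - [0, 0, -0.03, 0]
    - [0, 0, -0.055, -0.0295]
    - [0, 0, -0.055, -0.0295]
    - [0, 0, -0.055, -0.0295]
    - [0, 0, -0.03, -0.0295]
    - [-0.0194, -0.0434, 0, 0]
    - [-0.0194, -0.0434, 0, 0]
    - [-0.0194, -0.0434, 0, 0]
    - [-0.0194, -0.0434, 0, 0]
    - [-0.0194, -0.0434, 0, 0]
    - [-0.0194, -0.0434, 0, 0]
    - [0, 0, 0, 0]

```text
time: 5.65
tool_pos: [0.5521, 0.0402, 0.256]
eef_rot: [-3.141, -0.001, 2.906]
force: [-0.5, 0.1, -3.5]
finger_gap: 0.478
```

Run:
```python
from h import *
s=bot.observe();print(s['tool_pos'],s['eef_rot'],s['force'])
snap('scene','c0',(230,90,430,240),4); snap('top','c1',(230,100,430,250),4)
p=(.549,.0203,1.3396)
d=s['tool_pos'][:2]-np.array(p[:2]);c,sn=np.cos(p[2]),np.sin(p[2]);print('vise',c*d[0]+sn*d[1],-sn*d[0]+c*d[1])
```

```text
[0.55210671 0.0401814  0.25600747] [-3.14104817e+00 -8.10668471e-04  2.90582300e+00] [-0.45789402  0.09364906 -3.51420912]
vise 0.020064288565065928 0.001531617678004723
```

View pics/c0.png

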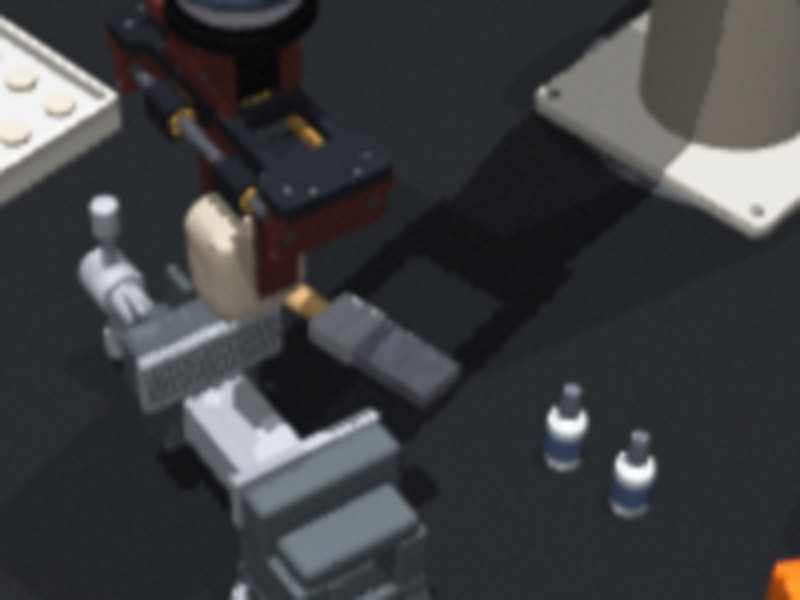

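Request:
servo_tool:
  targets:
    - [0.001, 0.0015, 0.04, 0]
    - [0, 0, 0.04, 0]
    - [0, 0, 0.025, 0]
    - [0, 0, 0.012, 0]
    - [0, 0, 0.003, 0]
    - [0, 0, 0, 0]

```text
time: 6.5
tool_pos: [0.552, 0.0449, 0.1374]
eef_rot: [3.141, 0.001, 2.91]
force: [-0.3, 0.2, -3.2]
finger_gap: 0.477
```

Run:
```python
from h import *
snap('scene','c2',(230,90,430,240),4); snap('top','c3',(260,120,440,250),4)
```

```text
(no output)
```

View pics/c2.png

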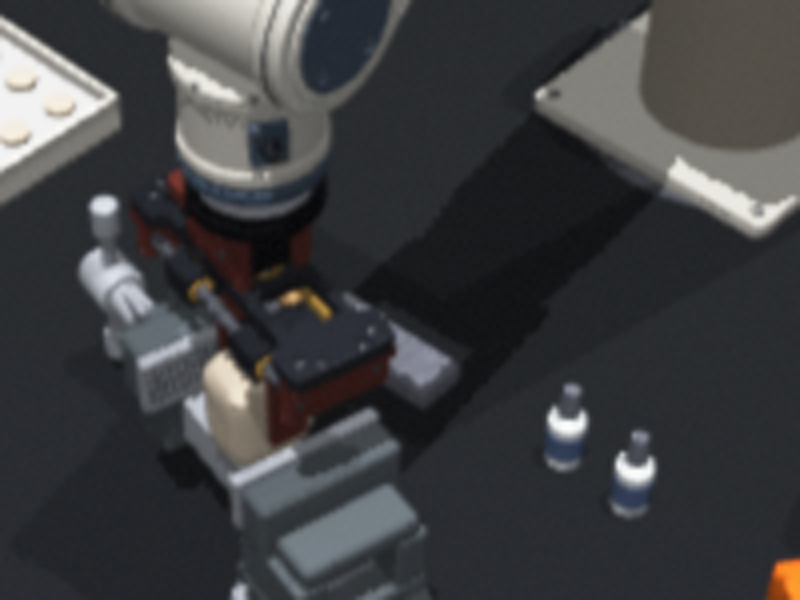

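Request:
servo_tool:
  targets:
    - [0, 0, 0.003, 0]
    - [0, 0, 0.002, 0]
    - [0, 0, 0, 0]

```text
time: 6.98
tool_pos: [0.5514, 0.0444, 0.1316]
eef_rot: [-3.142, -0.0, 2.91]
force: [0.1, 0.1, -3.1]
finger_gap: 0.476
```

Request:
servo_tool:
  targets:
    - [0, 0, 0.001, 0]
    - [0, 0, 0.001, 0]
    - [0, 0, 0, 0]

```text
time: 7.35
tool_pos: [0.5516, 0.0445, 0.1298]
eef_rot: [3.142, 0.0, 2.91]
force: [0.4, -0.5, -2.1]
finger_gap: 0.47
```

Request:
servo_tool:
  targets:
    - [0, 0, 0.001, 0]
    - [0, 0, 0, 0]

```text
time: 7.6
tool_pos: [0.5516, 0.0444, 0.1297]
eef_rot: [3.142, 0.0, 2.91]
force: [-3.3, 0.1, 7.6]
finger_gap: 0.477
```

Request:
servo_tool:
  targets:
    - [0, 0, -0.001, 0]
    - [0, 0, 0, 0]
    - [0, 0, 0, 0]
    - [0, 0, 0, 0]
  claw: 0.38

```text
time: 8.1
tool_pos: [0.5515, 0.0445, 0.1296]
eef_rot: [-3.142, -0.0, 2.91]
force: [-0.0, -0.1, 0.5]
finger_gap: 0.627
```

Request:
servo_tool:
  targets:
    - [0, 0, -0.015, 0]
    - [0, 0, -0.04, 0]
    - [0, 0, -0.05, 0]
    - [0, 0, -0.03, 0]
    - [0, 0, 0, 0]

```text
time: 8.72
tool_pos: [0.5531, 0.0446, 0.2682]
eef_rot: [3.14, 0.006, 2.91]
force: [-0.0, -0.4, -0.2]
finger_gap: 0.622
```

Run:
```python
from h import *
snap('scene','d0',(230,90,430,240),4); snap('top','d1',(260,120,440,250),4)
```

```text
(no output)
```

View pics/d0.png

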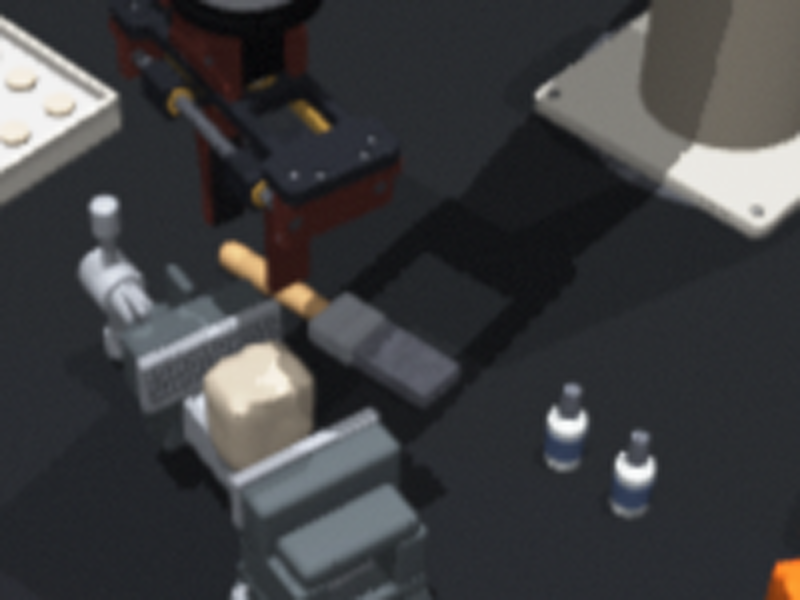

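View pics/d1.png

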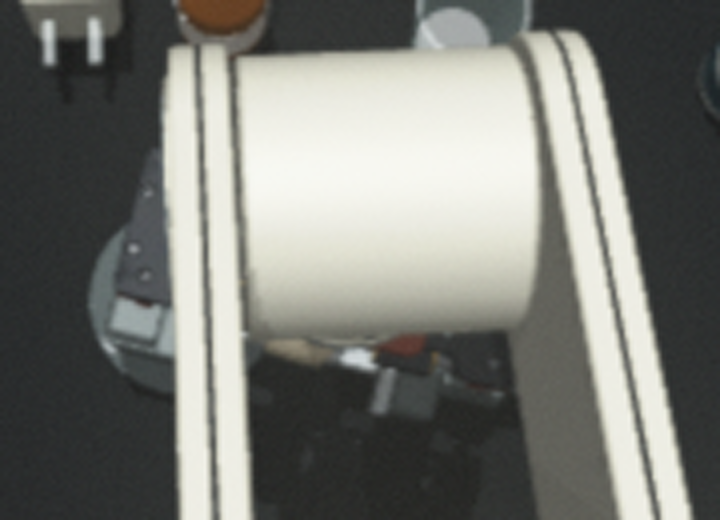

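Request:
servo_tool:
  targets:
    - [0, 0, 0, 0.1744]
    - [0, 0, 0, 0.1744]
    - [0, 0, 0, 0.1744]
    - [0, 0, 0, 0.1744]
    - [0, 0, 0, 0.1744]
    - [0, 0, 0, 0.1744]
    - [0, 0, 0, 0.1744]
    - [0, 0, 0, 0.1744]
    - [0, 0, 0, 0.1748]
    - [-0.045, 0.001, 0, 0]
    - [-0.045, 0.001, 0, 0]
    - [-0.017, 0, 0, 0]
  claw: 0.15

```text
time: 10.32
tool_pos: [0.5276, -0.0616, 0.2632]
eef_rot: [-3.139, 0.0, 1.338]
force: [-0.3, 0.3, -0.4]
finger_gap: 0.85
```

Request:
servo_tool:
  targets:
    - [0, 0, 0, 0]

```text
time: 10.45
tool_pos: [0.5284, -0.0606, 0.2638]
eef_rot: [-3.14, -0.0, 1.338]
force: [-0.4, 0.8, 0.3]
finger_gap: 0.853
```

Run:
```python
from h import *
s=bot.observe();print(s['tool_pos'],s['eef_rot'],s['force'])
p=(.549,.0203,1.3396)
d=s['tool_pos'][:2]-np.array(p[:2]);c,sn=np.cos(p[2]),np.sin(p[2]);print('vise',c*d[0]+sn*d[1],-sn*d[0]+c*d[1])
snap('scene','e0',(210,60,410,210),4); snap('top','e1',(260,120,440,250),4)
```

```text
[ 0.52838111 -0.06060048  0.26382611] [-3.13987751e+00 -1.55950074e-04  1.33774209e+00] [-0.38876491  0.75644129  0.30884352]
vise -0.08347261040113571 0.001532568074089264
```

View pics/e0.png

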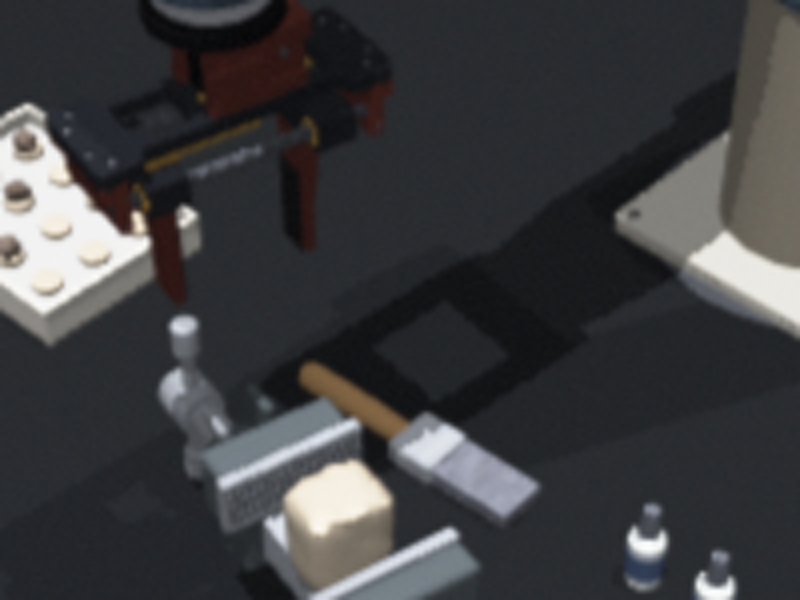

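View pics/e1.png

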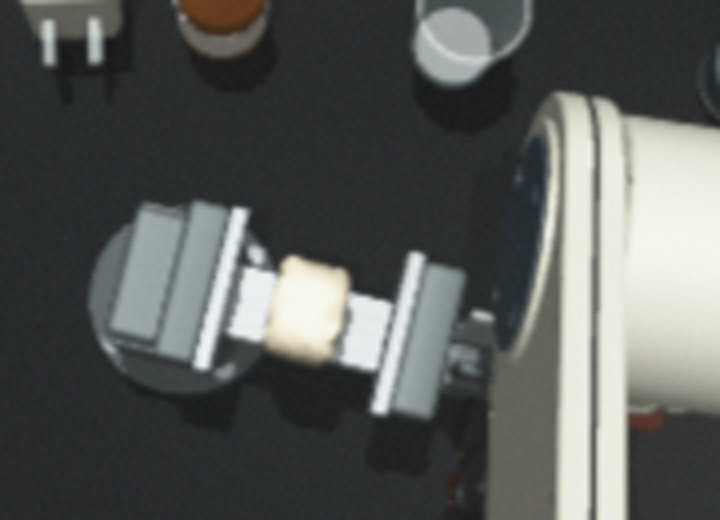

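Request:
servo_tool:
  targets:
    - [0.001, 0.002, 0.04, 0]
    - [0, 0, 0.045, 0]
    - [0, 0, 0.035, 0]
    - [0, 0, 0.018, 0]
    - [0, 0, 0.006, 0]
    - [0, 0, 0, 0]

```text
time: 11.3
tool_pos: [0.5314, -0.0589, 0.1207]
eef_rot: [-3.142, -0.0, 1.341]
force: [1.0, -0.5, 0.5]
finger_gap: 0.854
```

Run:
```python
from h import *
s=bot.observe();print(s['tool_pos'],s['eef_rot'],s['force'])
p=(.549,.0203,1.3396)
d=s['tool_pos'][:2]-np.array(p[:2]);c,sn=np.cos(p[2]),np.sin(p[2]);print('vise',c*d[0]+sn*d[1],-sn*d[0]+c*d[1])
snap('scene','e2',(210,100,360,220),5)
```

```text
[ 0.53141021 -0.05893906  0.12071825] [-3.14150113e+00 -7.04422220e-05  1.34071859e+00] [ 0.96422316 -0.47604449  0.47141356]
vise -0.08116130306607491 -0.0010352278001074106
```

View pics/e2.png

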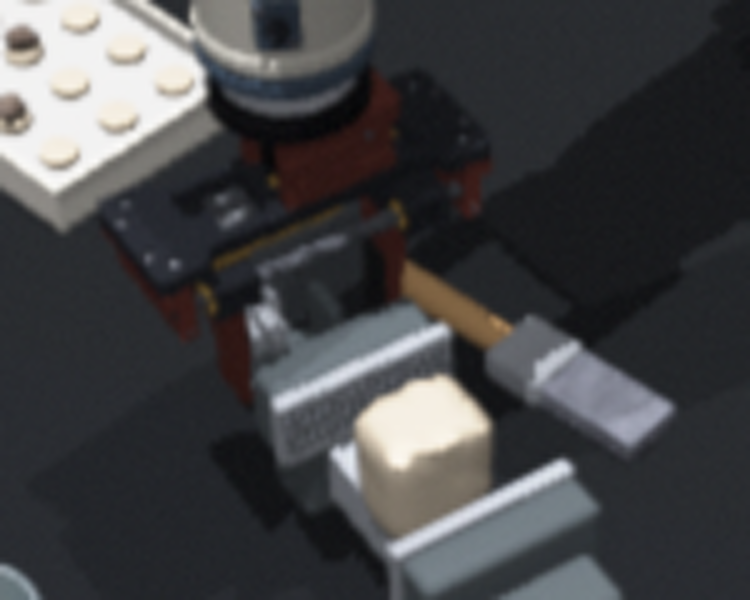

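Request:
servo_tool:
  targets:
    - [0, 0, 0, 0]
    - [0, 0, 0, 0]
    - [0, 0, 0, 0]
    - [0, 0, 0, 0]
    - [0, 0, 0, 0]
    - [0, 0, 0, 0]
  claw: 1
  squeeze: 25

```text
time: 12.1
tool_pos: [0.531, -0.0596, 0.1211]
eef_rot: [-3.142, -0.0, 1.34]
force: [-1.1, 0.5, 5.4]
finger_gap: 0.323
```

Request:
servo_tool:
  targets:
    - [0.003, 0, 0, 0]
    - [0.005, 0, 0, 0]
    - [0.005, 0, 0, 0]
    - [0.005, 0, 0, 0]
    - [0.005, 0, 0, 0]
    - [0.004, 0, 0, 0]
    - [0.004, 0, 0, 0]
    - [0.004, 0, 0, 0]
    - [0.004, 0, 0, 0]
    - [0.003, 0, 0, 0]
    - [0.003, 0, 0, 0]
    - [0, 0, 0, 0]

```text
time: 13.6
tool_pos: [0.5409, -0.0179, 0.1211]
eef_rot: [-3.141, 0.003, 1.34]
force: [-4.0, -12.6, 7.0]
finger_gap: 0.326
```

Run:
```python
from h import *
s=bot.observe();print(s['tool_pos'],s['eef_rot'],s['force'])
snap('scene','f0',(210,100,360,220),5)
```

```text
[ 0.5408707  -0.01790061  0.12106664] [-3.14136303e+00  3.13130444e-03  1.34029664e+00] [ -3.98430756 -12.59579259   6.99918536]
```

View pics/f0.png

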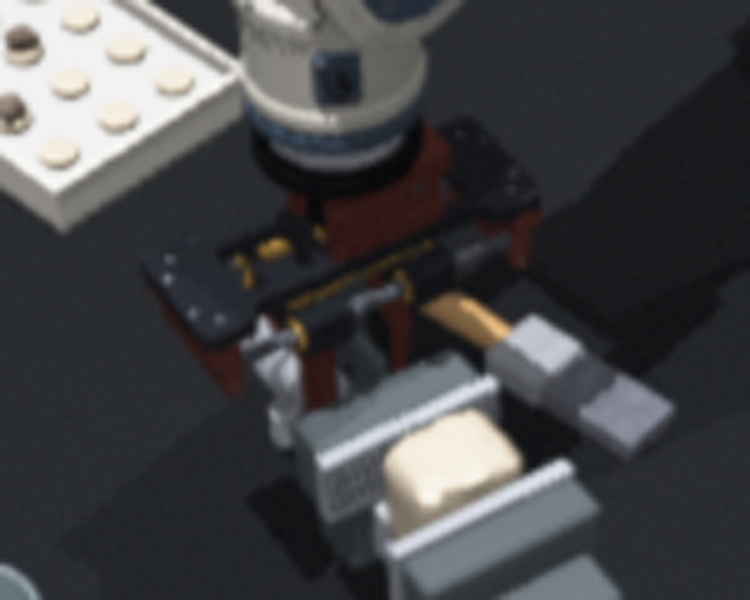

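Request:
servo_tool:
  targets:
    - [0, 0, 0, 0]
    - [0, 0, 0, 0]

```text
time: 13.9
tool_pos: [0.5409, -0.0179, 0.1211]
eef_rot: [-3.141, 0.003, 1.34]
force: [-3.8, -13.3, 6.5]
finger_gap: 0.327
```

Run:
```python
from h import *
s=bot.observe();print(s['tool_pos'],s['eef_rot'],s['force'],s['ft_torque'])
snap('scene','f1',(265,165,335,220),11);snap('top','f2',(270,140,370,220),8)
```

```text
[ 0.54091832 -0.01789579  0.12109409] [-3.14145887e+00  2.98272041e-03  1.34012545e+00] [ -3.77007242 -13.31194499   6.52071395] [-2.13791011  0.18102698 -0.13573206]
```

View pics/f1.png

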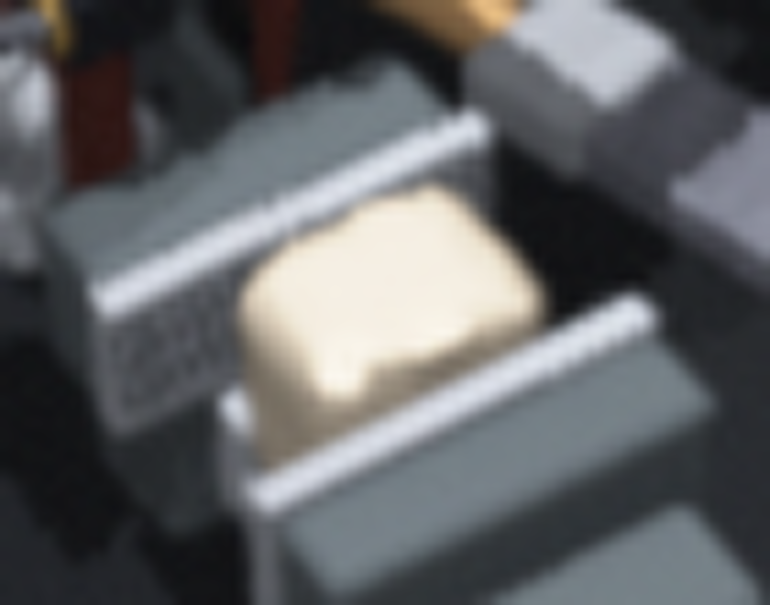

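View pics/f2.png

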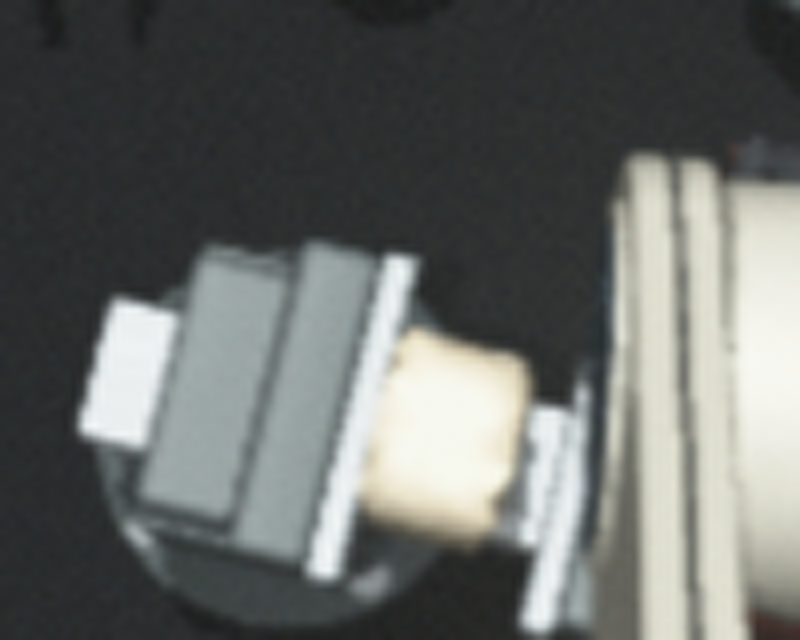

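Request:
servo_tool:
  targets:
    - [0.002, 0, 0, 0]
    - [0, 0, 0, 0]

```text
time: 14.25
tool_pos: [0.5413, -0.0161, 0.1211]
eef_rot: [-3.141, 0.003, 1.34]
force: [-4.7, -13.0, 7.1]
finger_gap: 0.324
```

Request:
servo_tool:
  targets:
    - [0.002, 0, 0, 0]
    - [0.002, 0, 0, 0]
    - [0, 0, 0, 0]

```text
time: 14.62
tool_pos: [0.5422, -0.0122, 0.1211]
eef_rot: [-3.141, 0.003, 1.34]
force: [-3.0, -13.0, 6.8]
finger_gap: 0.328
```

Run:
```python
from h import *
snap('top','f4',(270,140,370,220),8)
```

```text
(no output)
```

View pics/f4.png

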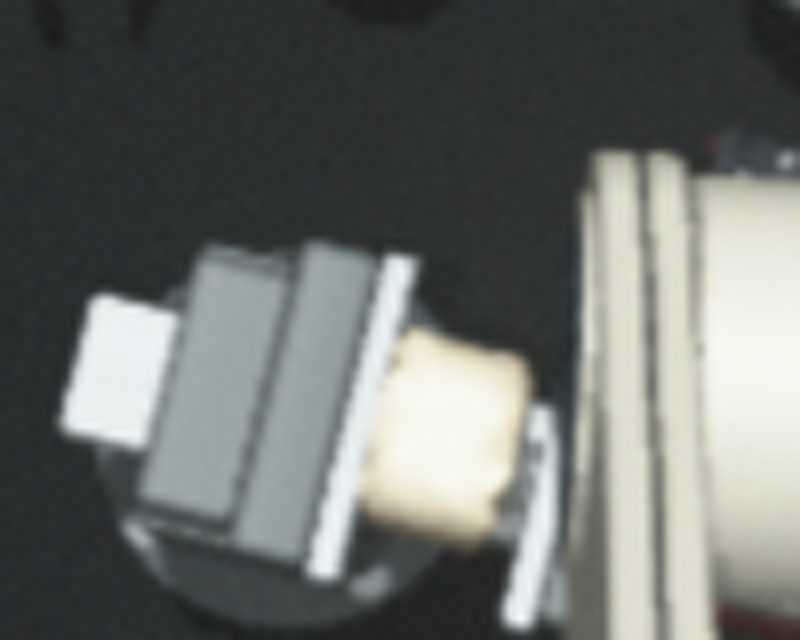

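Request:
servo_tool:
  targets:
    - [0.002, 0, 0, 0]
    - [0.0015, 0, 0, 0]
    - [0, 0, 0, 0]

```text
time: 15.05
tool_pos: [0.5431, -0.0089, 0.1211]
eef_rot: [-3.141, 0.003, 1.34]
force: [-4.0, -13.6, 7.7]
finger_gap: 0.325
```

Request:
servo_tool:
  targets:
    - [0.001, 0, 0, 0]
    - [0, 0, 0, 0]

```text
time: 15.3
tool_pos: [0.5432, -0.008, 0.1211]
eef_rot: [-3.141, 0.003, 1.34]
force: [-4.2, -13.2, 7.0]
finger_gap: 0.322
```

Request:
servo_tool:
  targets:
    - [0.001, 0, 0, 0]
    - [0, 0, 0, 0]

```text
time: 15.55
tool_pos: [0.5435, -0.007, 0.1211]
eef_rot: [-3.141, 0.004, 1.34]
force: [-3.9, -14.0, 7.2]
finger_gap: 0.321
```

Request:
servo_tool:
  targets:
    - [0.001, 0, 0, 0]
    - [0, 0, 0, 0]

```text
time: 15.8
tool_pos: [0.5437, -0.0061, 0.1211]
eef_rot: [-3.141, 0.003, 1.34]
force: [-4.0, -14.8, 6.4]
finger_gap: 0.321
```

Request:
servo_tool:
  targets:
    - [0.001, 0, 0, 0]
    - [0, 0, 0, 0]

```text
time: 16.05
tool_pos: [0.544, -0.0051, 0.1211]
eef_rot: [-3.141, 0.003, 1.34]
force: [-3.3, -13.8, 7.2]
finger_gap: 0.325
```

Run:
```python
from h import *
snap('scene','f5',(265,155,335,210),11);snap('top','f6',(270,140,370,220),8)
```

```text
(no output)
```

View pics/f5.png

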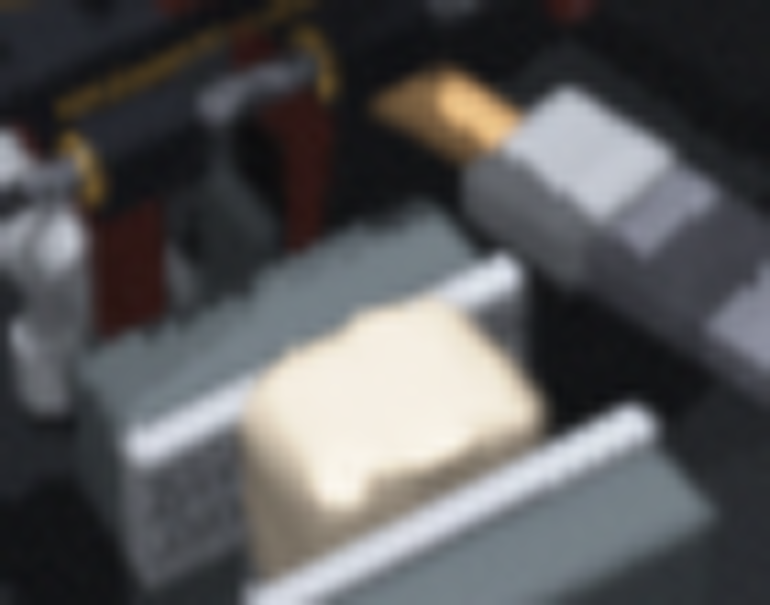

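View pics/f6.png

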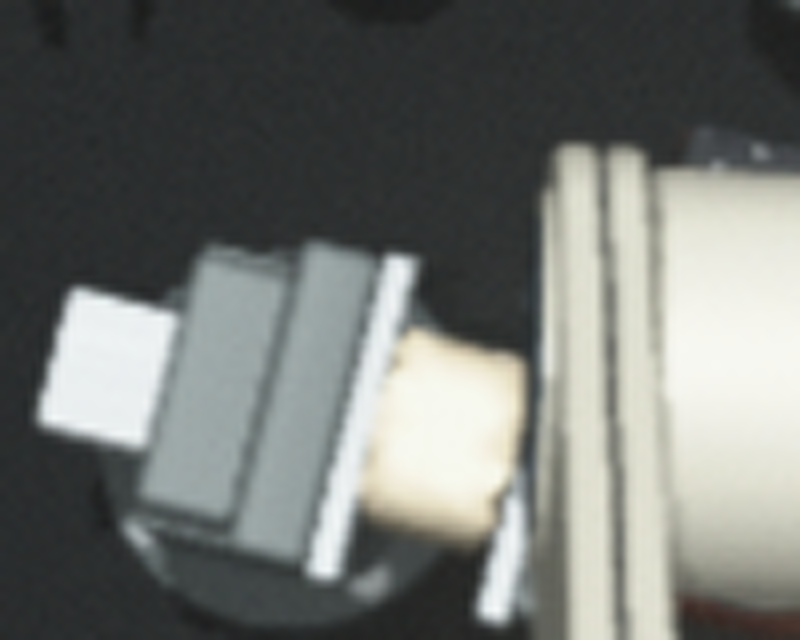

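Request:
servo_tool:
  targets:
    - [0.001, 0, 0, 0]
    - [0, 0, 0, 0]

```text
time: 16.4
tool_pos: [0.5442, -0.0041, 0.1211]
eef_rot: [-3.141, 0.003, 1.34]
force: [-3.3, -14.1, 7.4]
finger_gap: 0.322
```

Request:
servo_tool:
  targets:
    - [0.001, 0, 0, 0]
    - [0, 0, 0, 0]

```text
time: 16.65
tool_pos: [0.5442, -0.0038, 0.1211]
eef_rot: [-3.141, 0.005, 1.341]
force: [-5.6, -18.3, 7.8]
finger_gap: 0.323
```

Request:
servo_tool:
  targets:
    - [0.0005, 0, 0, 0]
    - [0, 0, 0, 0]

```text
time: 16.9
tool_pos: [0.5443, -0.0038, 0.1211]
eef_rot: [-3.141, 0.005, 1.341]
force: [-5.1, -20.7, 8.2]
finger_gap: 0.322
```

Request:
servo_tool:
  targets:
    - [0, 0, 0, 0]
    - [0, 0, 0, 0]
    - [0, 0, 0, 0]
    - [0, 0, 0, 0]
    - [0, 0, 0, 0]
  claw: 0.2

```text
time: 17.52
tool_pos: [0.5449, -0.0, 0.1206]
eef_rot: [-3.141, 0.0, 1.34]
force: [-0.4, -0.0, 0.4]
finger_gap: 0.792
```

Request:
servo_tool:
  targets:
    - [0, 0, -0.03, 0]
    - [0, 0, -0.05, 0]
    - [0, 0, -0.05, 0]
    - [0, 0, 0, 0]

```text
time: 18.02
tool_pos: [0.5475, -0.0002, 0.2548]
eef_rot: [3.134, -0.002, 1.34]
force: [-0.3, 0.1, -1.0]
finger_gap: 0.794
```

Request:
servo_tool:
  targets:
    - [0, 0, 0, -0.1744]
    - [0, 0, 0, -0.1744]
    - [0, 0, 0, -0.1744]
    - [0, 0, 0, -0.1744]
    - [0, 0, 0, -0.1744]
    - [0, 0, 0, -0.1744]
    - [0, 0, 0, -0.1744]
    - [0, 0, 0, -0.1744]
    - [0, 0, 0, -0.1748]
    - [0.001, -0.04, 0, 0]
    - [0.001, -0.04, 0, 0]
    - [0, -0.007, 0, 0]
  claw: 0.5

```text
time: 19.52
tool_pos: [0.522, -0.0858, 0.2495]
eef_rot: [-3.141, -0.002, 2.908]
force: [-0.4, 0.0, -0.7]
finger_gap: 0.501
```

Request:
servo_tool:
  targets:
    - [0, 0, 0, 0]

```text
time: 19.65
tool_pos: [0.5228, -0.0844, 0.25]
eef_rot: [3.141, -0.001, 2.909]
force: [0.5, 0.3, 0.2]
finger_gap: 0.501
```

Run:
```python
from h import *
s=bot.observe();print(s['tool_pos'],s['eef_rot'],s['force'])
p=(.549,.0203,1.3396)
sc=5;x0,y0,x1,y1=(220,90,370,210)
im=optics.get_image('scene').copy()[y0:y1,x0:x1]; im=cv2.resize(im,None,fx=sc,fy=sc,interpolation=cv2.INTER_CUBIC)
for q in [(-.107,0,.136),(-.107,0,.148),(-.107,0,.08),(.07,-.048,.145),(.07,.048,.145),(.028,-.048,.145),(.028,.048,.145)]:
    u,v=proj('scene',V(p,q));cv2.circle(im,(int((u-x0+.5)*sc),int((v-y0+.5)*sc)),3,(0,0,255),1)
cv2.imwrite('pics/h0.png',im)
snap('top','h1',(270,130,430,240),5)
for q in('bar_end_a','bar_end_b'):
  for c in('scene','top'): print(q,c,[(np.round(d['at'],4),round(d['confidence'],2)) for d in optics.spot_in(c,q)][:3])
```

```text
[ 0.52282272 -0.08438293  0.24997212] [ 3.14131289e+00 -1.14056676e-03  2.90864796e+00] [0.45327071 0.27136514 0.19233643]
bar_end_a scene [(array([ 0.5324, -0.0798,  0.0944]), 0.54)]
bar_end_a top []
bar_end_b scene [(array([ 0.5324, -0.0798,  0.0944]), 0.54)]
bar_end_b top []
```

View pics/h0.png

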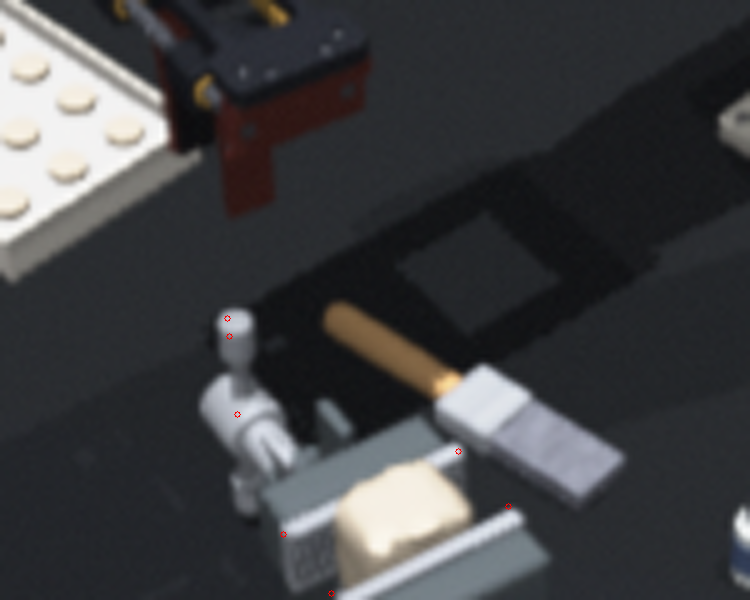

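View pics/h1.png

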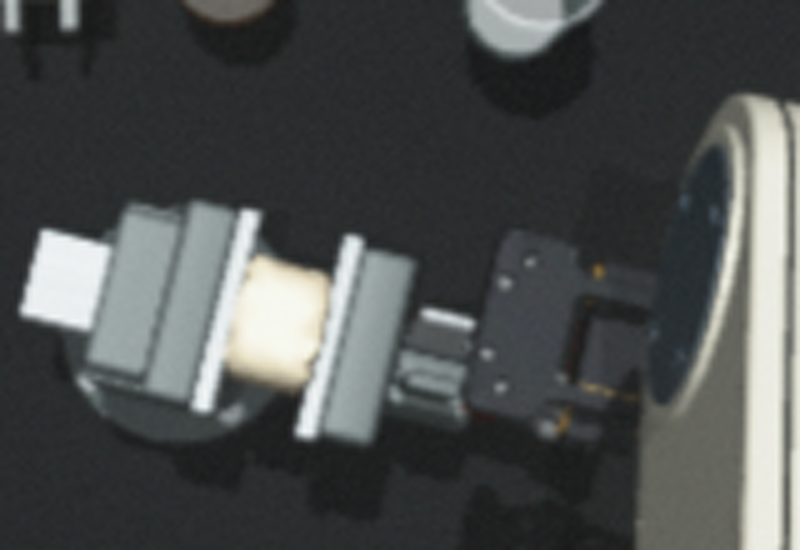

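Run:
```python
from h import *
s=bot.observe()
T=np.array(s['tool_pos']);a=s['eef_rot'][2]
xt=np.array([np.cos(a),np.sin(a),0]);yt=np.array([np.sin(a),-np.cos(a),0])
sc=8;x0,y0,x1,y1=(230,85,320,145)
im=cv2.resize(optics.get_image('scene').copy()[y0:y1,x0:x1],None,fx=sc,fy=sc,interpolation=cv2.INTER_CUBIC)
for sx in(-.01,.01):
  for y in(.022,.0355):
    u,v=proj('scene',T+xt*sx+yt*y+[0,0,-.011]);P=(int((u-x0+.5)*sc),int((v-y0+.5)*sc));print(sx,y,P);cv2.circle(im,P,3,(0,255,255),1)
cv2.imwrite('pics/h3.png',im)
```

```text
-0.01 0.022 (273, 376)
-0.01 0.0355 (296, 402)
0.01 0.022 (333, 350)
0.01 0.0355 (357, 377)
```

View pics/h3.png

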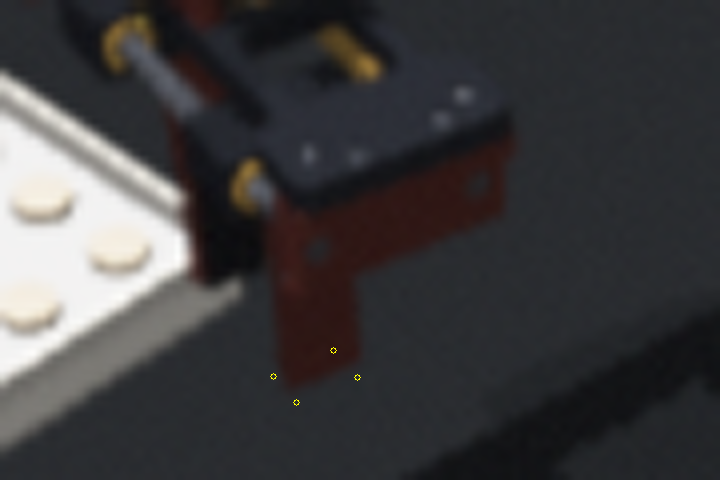

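Request:
servo_tool:
  targets:
    - [0, 0.0024, 0.035, 0]
    - [0, 0, 0.045, 0]
    - [0, 0, 0.03, 0]
    - [0, 0, 0.012, 0]
    - [0, 0, 0, 0]
    - [0, 0, 0, 0]

```text
time: 20.75
tool_pos: [0.5246, -0.0822, 0.1299]
eef_rot: [3.141, 0.002, 2.91]
force: [-0.1, 0.1, -0.3]
finger_gap: 0.498
```

Run:
```python
from h import *
snap('scene','i0',(225,120,325,195),8)
```

```text
(no output)
```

View pics/i0.png

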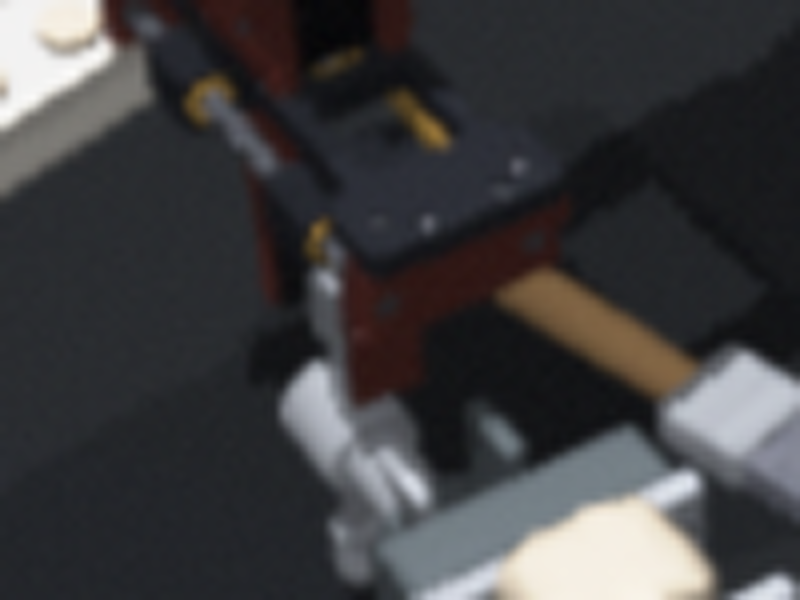

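Request:
servo_tool:
  targets:
    - [0, 0, 0.001, 0]
    - [0, 0, 0, 0]
    - [0, 0, 0, 0]
    - [0, 0, 0, 0]
    - [0, 0, 0, 0]
  claw: 1
  squeeze: 25

```text
time: 21.42
tool_pos: [0.5238, -0.0822, 0.1279]
eef_rot: [-3.142, 0.0, 2.91]
force: [-1.3, -1.0, 3.9]
finger_gap: 0.199
```

Run:
```python
from h import *
s=bot.observe();print(s['tool_pos'],s['eef_rot'],s['force'],s['ft_torque'])
```

```text
[ 0.52379762 -0.08219109  0.12790685] [-3.14156378e+00  2.15045421e-04  2.90979113e+00] [-1.34445239 -0.97016486  3.87602101] [0.00412224 0.17260436 0.01105145]
```

Request:
servo_tool:
  targets:
    - [-0.0111, 0.0003, 0.0011, 0]
    - [-0.0107, 0.0003, 0.0033, 0]
    - [-0.0098, 0.0003, 0.0054, 0]
    - [0, 0, 0, 0]

```text
time: 21.92
tool_pos: [0.5563, -0.0897, 0.1185]
eef_rot: [-3.14, 0.003, 2.91]
force: [1.8, -6.4, 3.8]
finger_gap: 0.202
```

Run:
```python
from h import *
s=bot.observe();print(s['tool_pos'],s['eef_rot'],s['force'],s['ft_torque'])
snap('scene','j0',(225,110,325,185),8)
```

```text
[ 0.55626163 -0.08972476  0.11852159] [-3.14044069e+00  2.92228814e-03  2.91027090e+00] [ 1.81578913 -6.40726632  3.80371647] [-0.81656861 -0.12992165  0.05395707]
```

View pics/j0.png

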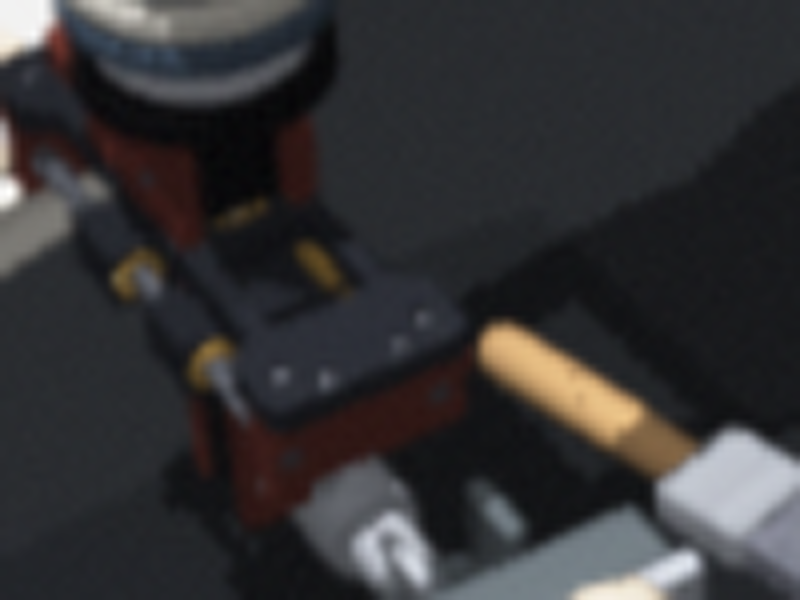

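Request:
servo_tool:
  targets:
    - [-0.0086, 0, 0.0072, 0]
    - [-0.0069, -0.0003, 0.0088, 0]
    - [-0.004, 0, 0.0074, 0]
    - [-0.0028, 0, 0.0079, 0]

```text
time: 22.48
tool_pos: [0.5818, -0.0958, 0.0895]
eef_rot: [-3.141, 0.012, 2.91]
force: [6.7, -5.9, 13.3]
finger_gap: 0.199
```

Run:
```python
from h import *
s=bot.observe();print(s['tool_pos'],s['eef_rot'],s['force'],s['ft_torque'])
snap('scene','j1',(225,110,325,185),8)
```

```text
[ 0.58180343 -0.09577922  0.08947351] [-3.14115182  0.01167976  2.91000001] [ 6.68412496 -5.89759847 13.30784954] [-0.78957203 -0.82065336  0.00831421]
```

View pics/j1.png

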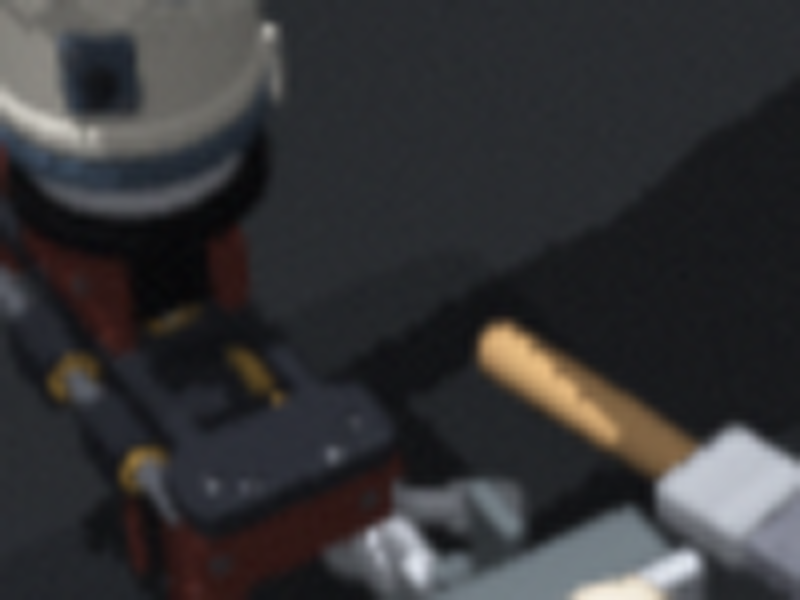

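Request:
servo_tool:
  targets:
    - [0, 0, 0, 0]
    - [0, 0, 0, 0]
    - [0, 0, 0, 0]
  claw: 0.6

```text
time: 22.9
tool_pos: [0.5756, -0.0937, 0.0861]
eef_rot: [-3.142, -0.002, 2.91]
force: [-0.1, 0.1, -0.4]
finger_gap: 0.397
```

Request:
servo_tool:
  targets:
    - [-0.001, 0, -0.013, 0]
    - [0, 0, 0, 0]

```text
time: 23.15
tool_pos: [0.5782, -0.0943, 0.1009]
eef_rot: [3.141, 0.002, 2.91]
force: [0.0, -0.7, 0.8]
finger_gap: 0.401
```

Request:
servo_tool:
  targets:
    - [0, 0, 0, 0]
    - [0, 0, 0, 0]
    - [0, 0, 0, 0]
  claw: 1

```text
time: 23.52
tool_pos: [0.577, -0.0946, 0.0995]
eef_rot: [-3.141, -0.0, 2.91]
force: [-1.5, -3.7, 1.2]
finger_gap: 0.193
```

Request:
servo_tool:
  targets:
    - [-0.0015, 0, 0.008, 0]
    - [-0.001, 0.0003, 0.008, 0]
    - [0, 0, 0.006, 0]

```text
time: 23.9
tool_pos: [0.5831, -0.0961, 0.0793]
eef_rot: [-3.141, 0.007, 2.91]
force: [3.2, -7.5, 10.8]
finger_gap: 0.196
```

Request:
servo_tool:
  targets:
    - [0, 0, 0, 0]

```text
time: 24.02
tool_pos: [0.583, -0.0961, 0.0788]
eef_rot: [-3.141, 0.007, 2.91]
force: [5.7, -8.1, 1.4]
finger_gap: 0.196
```

Run:
```python
from h import *
s=bot.observe();print(s['tool_pos'],s['force'])
snap('scene','k1',(225,110,325,185),8)
```

```text
[ 0.58302102 -0.09606372  0.07875478] [ 5.65220641 -8.12029186  1.37314892]
```

View pics/k1.png

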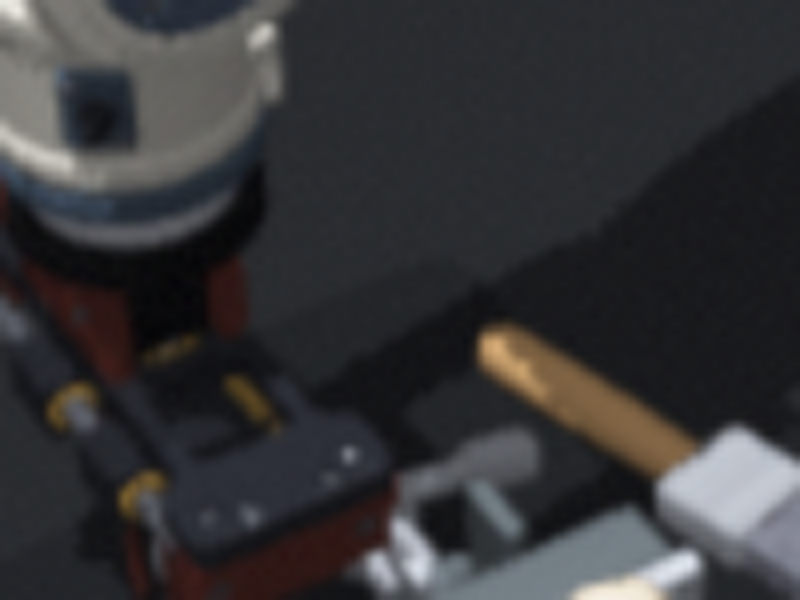

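Request:
servo_tool:
  targets:
    - [0, 0, 0, 0]
    - [0, 0, 0, 0]
    - [0, 0, 0, 0]
    - [0, 0, -0.03, 0]
    - [0, 0, -0.05, 0]
    - [0, 0, -0.04, 0]
    - [0.02, 0, 0, 0]
    - [0.04, 0, 0, 0]
    - [0.04, 0, 0, 0]
    - [0.013, 0, 0, 0]
    - [0, 0, 0, 0]
  claw: 0.5

```text
time: 25.45
tool_pos: [0.47, -0.0684, 0.1979]
eef_rot: [3.142, 0.001, 2.91]
force: [0.4, 0.3, 0.7]
finger_gap: 0.5
```

Run:
```python
from h import *
s=bot.observe();print(s['tool_pos'],s['force'])
p=(.549,.0203,1.3396)
d=s['tool_pos'][:2]-np.array(p[:2]);c,sn=np.cos(p[2]),np.sin(p[2]);print('vise',c*d[0]+sn*d[1],-sn*d[0]+c*d[1])
sc=8;x0,y0,x1,y1=(235,110,335,185)
im=cv2.resize(optics.get_image('scene').copy()[y0:y1,x0:x1],None,fx=sc,fy=sc,interpolation=cv2.INTER_CUBIC)
for th in (1.5,1.6,1.7):
  for sg in(1,-1):
    for r in (.044,.056,.068):
      u,v=proj('scene',V(p,(-.105,-sg*r*np.sin(th),.08+sg*r*np.cos(th))));cv2.circle(im,(int((u-x0+.5)*sc),int((v-y0+.5)*sc)),2,(0,0,255) if th==1.6 else (0,255,255),1)
cv2.imwrite('pics/l0.png',im)
```

```text
[ 0.47001587 -0.06840202  0.19789449] [0.42359448 0.29019418 0.74395237]
vise -0.10444052069297519 0.056557224044471374
```

View pics/l0.png

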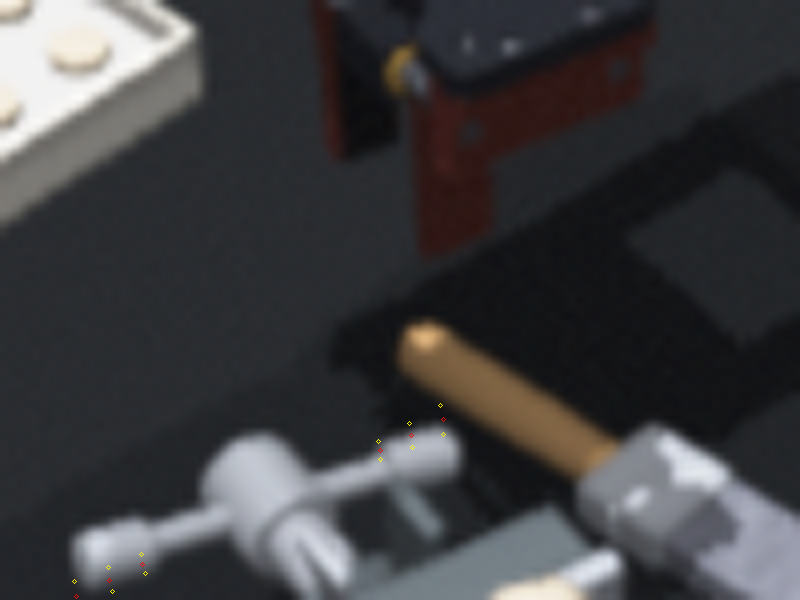

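Request:
servo_tool:
  targets:
    - [0.003, 0, 0.035, 0]
    - [0, 0, 0.045, 0]
    - [0, 0, 0.03, 0]
    - [0, 0, 0.0145, 0]
    - [0, 0, 0, 0]
    - [0, 0, 0, 0]

```text
time: 26.25
tool_pos: [0.468, -0.068, 0.0739]
eef_rot: [3.141, 0.002, 2.91]
force: [-0.0, -1.1, -0.8]
finger_gap: 0.494
```

Request:
servo_tool:
  targets:
    - [0, 0, 0, 0]
    - [0, 0, 0, 0]
    - [0, 0, 0, 0]
    - [0, 0, 0, 0]
  claw: 1
  squeeze: 35

```text
time: 26.75
tool_pos: [0.467, -0.0684, 0.0734]
eef_rot: [-3.141, 0.001, 2.91]
force: [-0.5, -5.7, 2.4]
finger_gap: 0.198
```

Run:
```python
from h import *
s=bot.observe();print(s['tool_pos'],s['force'])
p=(.549,.0203,1.3396)
d=s['tool_pos'][:2]-np.array(p[:2]);c,sn=np.cos(p[2]),np.sin(p[2]);print('vise',c*d[0]+sn*d[1],-sn*d[0]+c*d[1])
snap('scene','m0',(235,110,335,185),8)
```

```text
[ 0.46699071 -0.06844036  0.07343831] [-0.48851489 -5.71368746  2.4049824 ]
vise -0.10517103446176379 0.05949310918338299
```

View pics/m0.png

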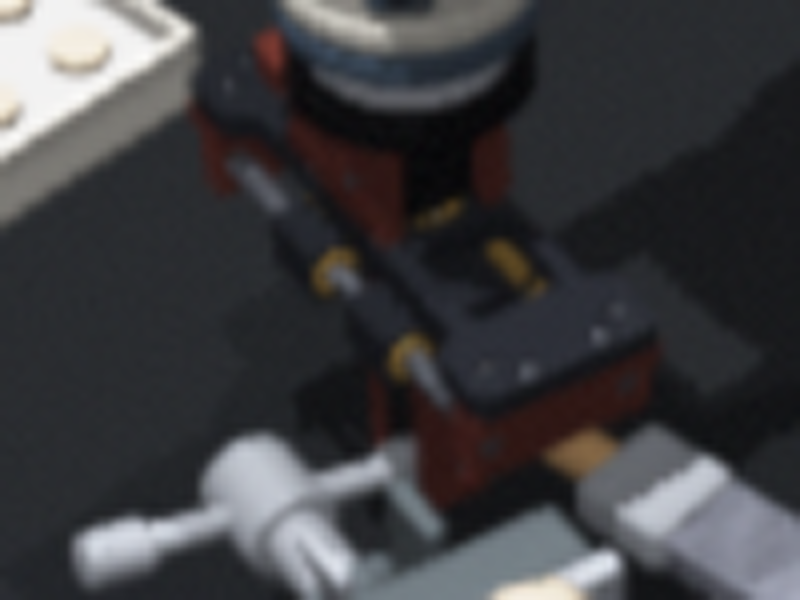

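Request:
servo_tool:
  targets:
    - [0.0005, 0, -0.0134, 0]
    - [-0.0027, 0, -0.0137, 0]
    - [-0.006, 0, -0.0126, 0]
    - [-0.009, 0.0003, -0.0107, 0]

```text
time: 27.3
tool_pos: [0.4805, -0.0716, 0.1228]
eef_rot: [-3.14, -0.007, 2.91]
force: [-6.3, -7.0, -12.1]
finger_gap: 0.193
```

Run:
```python
from h import *
s=bot.observe();print(s['tool_pos'],s['force'])
p=(.549,.0203,1.3396)
d=s['tool_pos'][:2]-np.array(p[:2]);c,sn=np.cos(p[2]),np.sin(p[2]);print('vise',c*d[0]+sn*d[1],-sn*d[0]+c*d[1])
snap('scene','m1',(235,110,335,185),8)
```

```text
[ 0.48045915 -0.07156185  0.12278111] [ -6.30617087  -6.97528195 -12.10320259]
vise -0.10512328349275296 0.04566775777068097
```

View pics/m1.png

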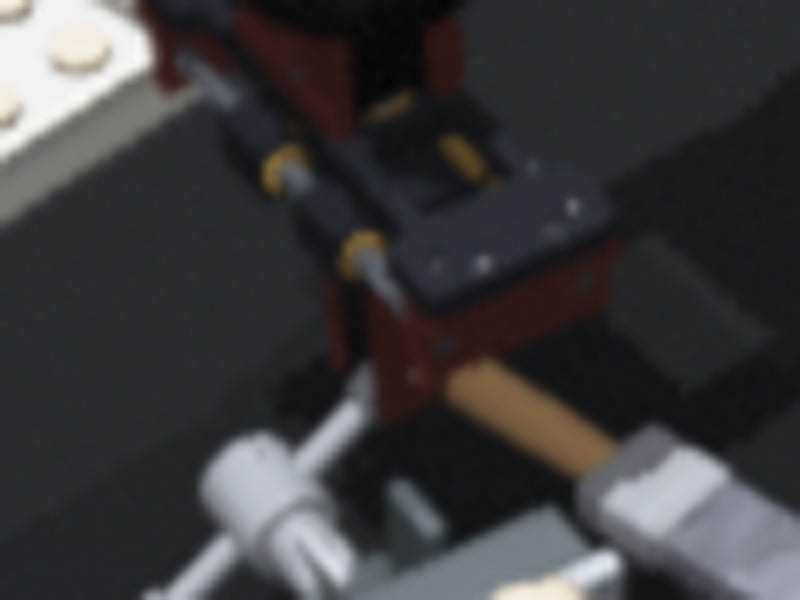

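Request:
servo_tool:
  targets:
    - [-0.0113, 0.0003, -0.0082, 0]
    - [-0.013, 0.0003, -0.0051, 0]
    - [-0.0139, 0.0003, -0.0017, 0]
    - [-0.0139, 0.0003, 0.0017, 0]

```text
time: 27.85
tool_pos: [0.5359, -0.0824, 0.1378]
eef_rot: [3.141, 0.002, 2.909]
force: [0.8, -0.7, -0.5]
finger_gap: 0.003
```

Run:
```python
from h import *
s=bot.observe();print(s['tool_pos'],s['force'])
p=(.549,.0203,1.3396)
d=s['tool_pos'][:2]-np.array(p[:2]);c,sn=np.cos(p[2]),np.sin(p[2]);print('vise',c*d[0]+sn*d[1],-sn*d[0]+c*d[1])
snap('scene','m2',(235,110,335,185),8)
```

```text
[ 0.5359355  -0.08235678  0.13775948] [ 0.78452182 -0.65174587 -0.50346128]
vise -0.10291901911677284 -0.010806106131867634
```

View pics/m2.png

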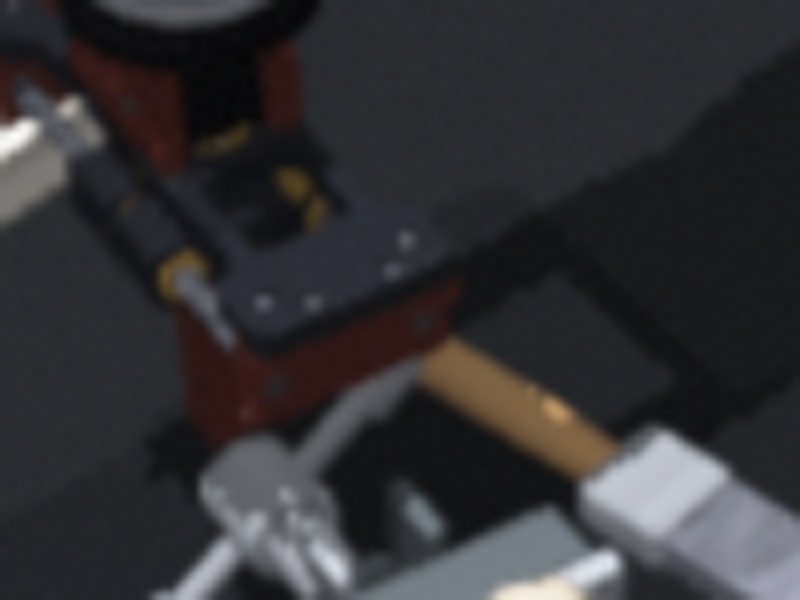

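Request:
servo_tool:
  targets:
    - [0, 0, -0.05, 0]
    - [0.045, 0, -0.015, 0]
    - [0.045, 0, 0, 0]
    - [0, 0, 0, 0]

```text
time: 28.4
tool_pos: [0.4448, -0.0608, 0.2021]
eef_rot: [3.141, -0.001, 2.91]
force: [-0.2, -0.1, -0.8]
finger_gap: 0.006
```

```bash
cat > bar.py <<'E'
from h import *
p=(.549,.0203,1.3396)
def go(name):
    s=bot.observe();print(s['tool_pos'],s['force'])
    d=s['tool_pos'][:2]-np.array(p[:2]);c,sn=np.cos(p[2]),np.sin(p[2]);print('vise',c*d[0]+sn*d[1],-sn*d[0]+c*d[1])
    sc=8;x0,y0,x1,y1=(235,100,335,175)
    im=cv2.resize(optics.get_image('scene').copy()[y0:y1,x0:x1],None,fx=sc,fy=sc,interpolation=cv2.INTER_CUBIC)
    for th in np.arange(-1.5,1.6,.25):
        u,v=proj('scene',V(p,(-.103,-.056*np.sin(th),.08+.056*np.cos(th))));P=(int((u-x0+.5)*sc)+11,int((v-y0+.5)*sc)-4);cv2.circle(im,P,2,(0,0,255) if abs(th)>.01 else (0,255,0),-1)
    cv2.imwrite('pics/%s.png'%name,im)
E
python3 -c "
from bar import *
go('n0')"
```

```text
[ 0.44480633 -0.06079716  0.20209078] [-0.18218672 -0.05993542 -0.79564665]
vise -0.10281456995291884 0.08283860894173489
```

View pics/n0.png

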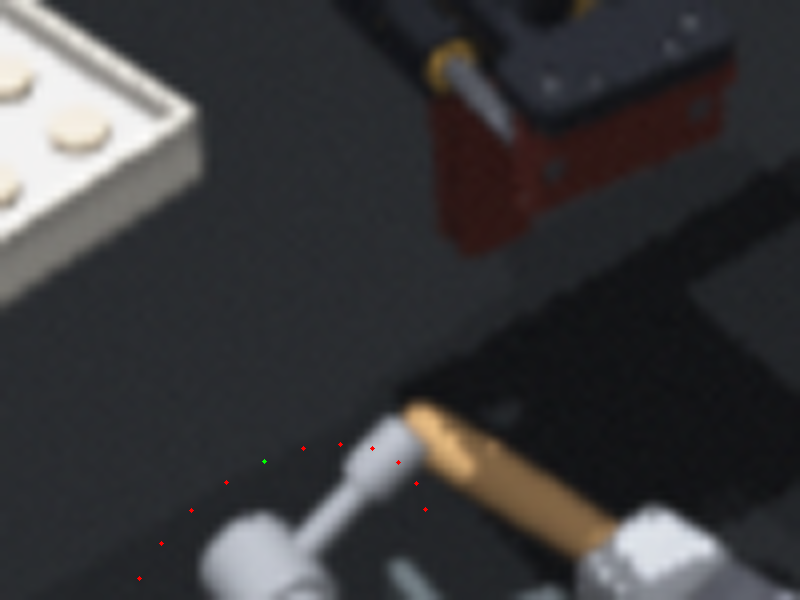

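Request:
servo_tool:
  targets:
    - [0, 0, 0.04, 0]
    - [0, 0, 0.03, 0]
    - [0, 0, 0.011, 0]
    - [0, 0, 0, 0]

```text
time: 28.95
tool_pos: [0.4478, -0.0617, 0.1204]
eef_rot: [3.142, -0.001, 2.91]
force: [1.0, 0.1, 1.6]
finger_gap: 0.008
```

Request:
servo_tool:
  targets:
    - [-0.008, 0, 0, 0]
    - [-0.008, 0, 0, 0]
    - [-0.006, 0, 0, 0]
    - [-0.006, 0, 0, 0]

```text
time: 29.45
tool_pos: [0.4576, -0.0642, 0.1182]
eef_rot: [-3.141, -0.037, 2.909]
force: [-52.0, 16.8, 28.3]
finger_gap: 0.01
```

```bash
python3 -c "
from bar import *
go('n1')"
```

```text
[ 0.45755027 -0.06421723  0.11815031] [-52.0366352   16.76027626  28.28027267]
vise -0.10322346697211762 0.0696500626606674
```

View pics/n1.png

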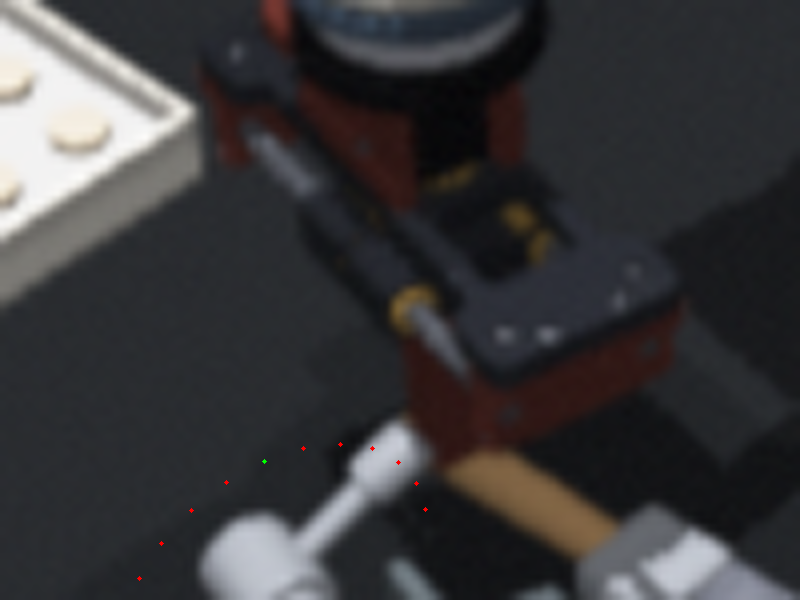

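Request:
servo_tool:
  targets:
    - [0.01, 0, 0, 0]
    - [0.012, 0, 0, 0]
    - [0, 0, -0.05, 0]
    - [0, 0, -0.02, 0]
    - [-0.02, 0, 0, 0]
    - [0, 0, 0, 0]
  claw: 0.5

```text
time: 30.25
tool_pos: [0.4747, -0.0681, 0.1923]
eef_rot: [3.141, 0.005, 2.91]
force: [0.3, -0.2, 0.2]
finger_gap: 0.499
```

```bash
python3 -c "
from bar import *
go('n2')"
```

```text
[ 0.47468464 -0.06811582  0.19232616] [ 0.317464   -0.18803044  0.19358136]
vise -0.10309211946150788 0.05207825160637949
```

View pics/n2.png

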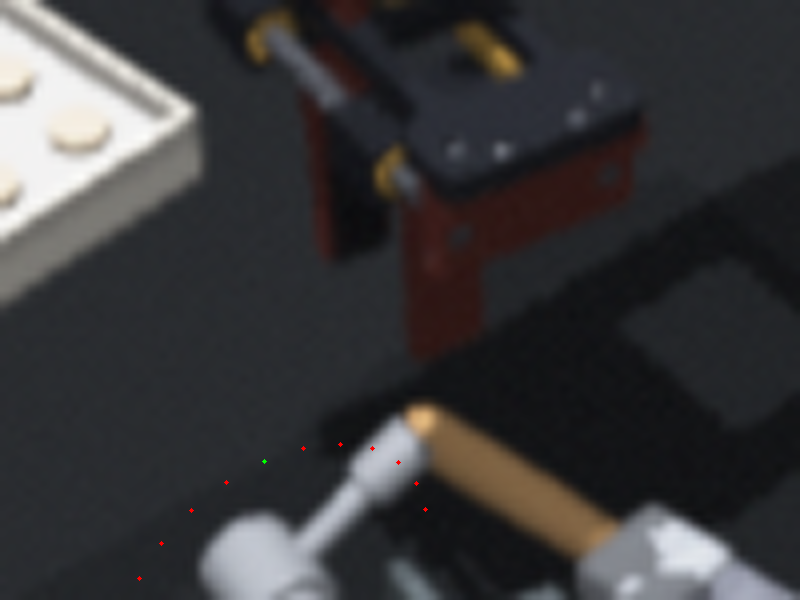

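Request:
servo_tool:
  targets:
    - [-0.008, -0.001, 0.035, 0]
    - [0, 0, 0.035, 0]
    - [0, 0, 0.014, 0]
    - [0, 0, 0, 0]
    - [0, 0, 0, 0]

```text
time: 30.92
tool_pos: [0.4805, -0.0705, 0.1077]
eef_rot: [3.142, 0.001, 2.91]
force: [-0.9, 0.2, -0.8]
finger_gap: 0.496
```

Request:
servo_tool:
  targets:
    - [0, 0, 0, 0]
    - [0, 0, 0, 0]
    - [0, 0, 0, 0]
    - [0, 0, 0, 0]
    - [0, 0, 0, 0]
  claw: 1
  squeeze: 60

```text
time: 31.55
tool_pos: [0.4798, -0.0714, 0.107]
eef_rot: [-3.14, 0.0, 2.911]
force: [-2.4, -6.9, 1.7]
finger_gap: 0.194
```

```bash
python3 -c "
from bar import *
go('n3')"
```

```text
[ 0.47975163 -0.07139101  0.1069862 ] [-2.44723779 -6.93625232  1.69757282]
vise -0.10511910390053184 0.04639559336222476
```

View pics/n3.png

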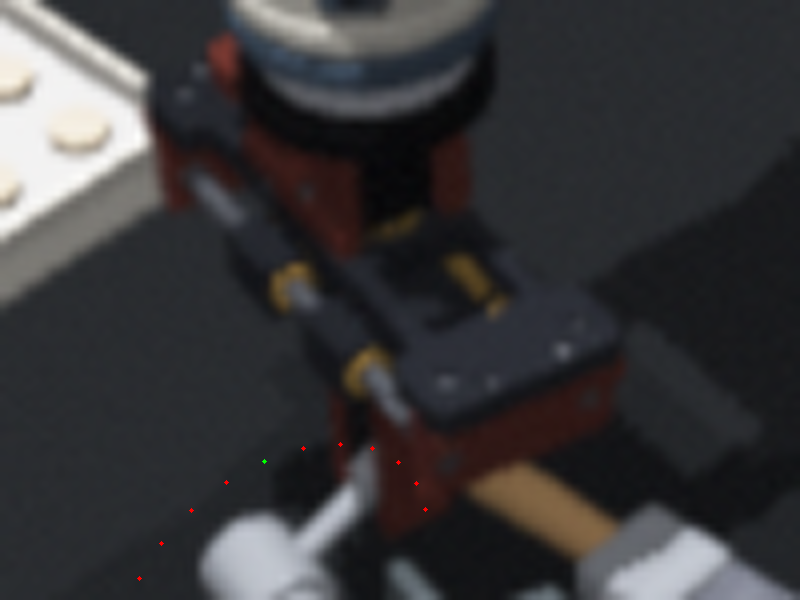

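Request:
servo_tool:
  targets:
    - [-0.0078, 0, -0.008, 0]
    - [-0.0092, 0.0003, -0.0063, 0]
    - [-0.0103, 0.0003, -0.0044, 0]

```text
time: 31.98
tool_pos: [0.4973, -0.0755, 0.1219]
eef_rot: [-3.139, -0.02, 2.911]
force: [-18.5, -4.1, -7.9]
finger_gap: 0.189
```

```bash
python3 -c "
from bar import *
go('n4')"
```

```text
[ 0.49734648 -0.07552688  0.12190073] [-18.47713594  -4.10022749  -7.8617677 ]
vise -0.10511321435039651 0.02832119011646549
```

View pics/n4.png

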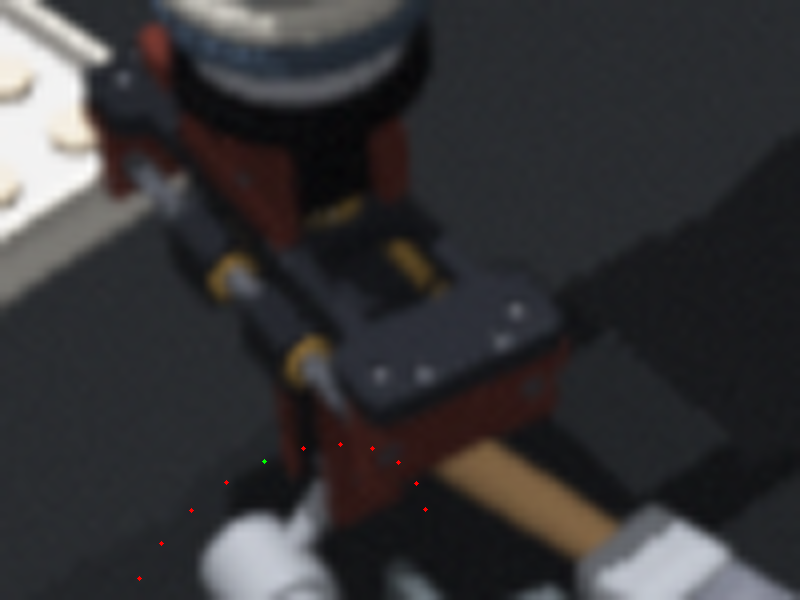

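Request:
servo_tool:
  targets:
    - [-0.011, 0.0003, -0.0025, 0]
    - [-0.0112, 0.0003, 0, 0]

```text
time: 32.28
tool_pos: [0.5156, -0.0798, 0.126]
eef_rot: [-3.138, -0.028, 2.911]
force: [-32.1, -5.7, 26.9]
finger_gap: 0.157
```

```bash
python3 -c "
from bar import *
go('n5')"
```

```text
[ 0.51559387 -0.07978236  0.12604141] [-32.11651094  -5.67189524  26.87767672]
vise -0.10507421802853407 0.009584197292785708
```

View pics/n5.png

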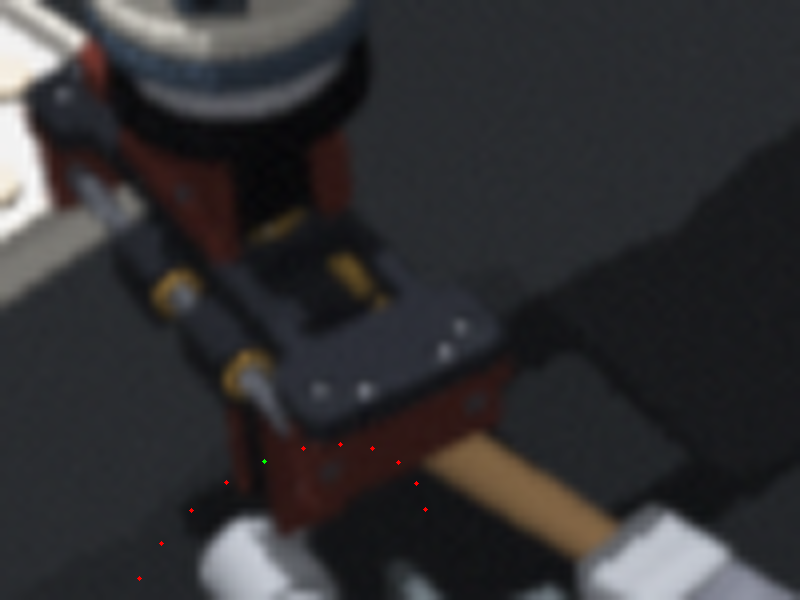

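Request:
servo_tool:
  targets:
    - [0, 0, 0, 0]
    - [0, 0, 0, 0]
    - [0, 0, 0, 0]
    - [0, 0, -0.03, 0]
    - [0, 0, -0.05, 0]
    - [0.05, 0, -0.01, 0]
    - [0.05, 0, 0, 0]
    - [0, 0, 0, 0]
  claw: 0.5

```text
time: 33.33
tool_pos: [0.4279, -0.0568, 0.2179]
eef_rot: [-3.142, -0.002, 2.91]
force: [0.7, -0.3, 0.6]
finger_gap: 0.499
```

```bash
python3 -c "
from bar import *
go('n6')
snap('top','n7',(270,130,430,240),5)"
```

```text
[ 0.42788275 -0.05679951  0.21789357] [ 0.69200832 -0.25505984  0.58036106]
vise -0.10280118805854149 0.10022792809820469
```

View pics/n6.png

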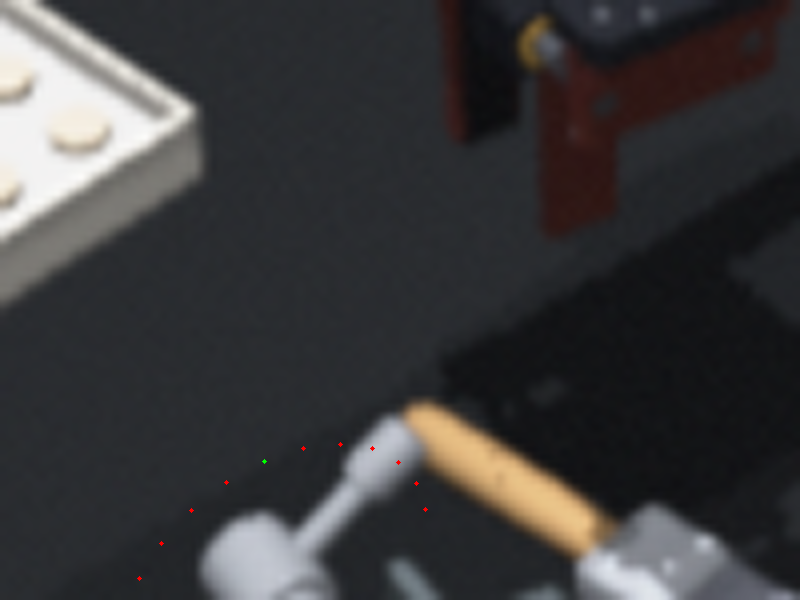

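View pics/n7.png

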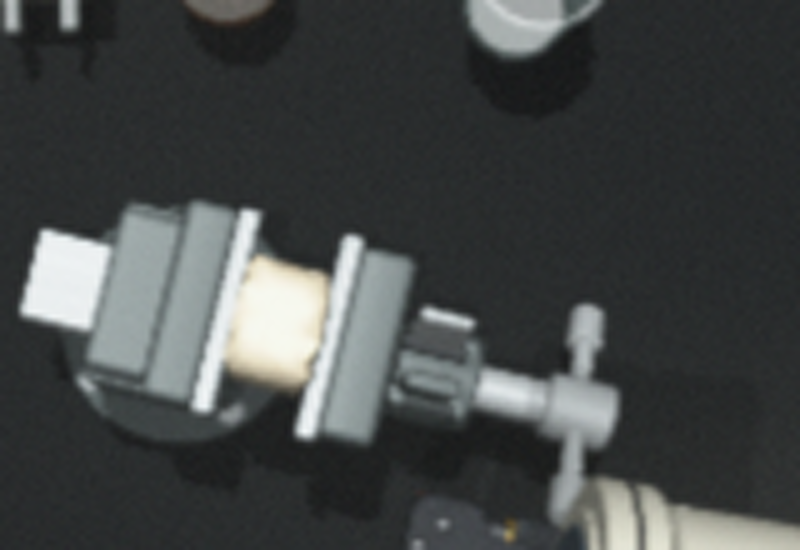

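```bash
python3 -c "
from bar import *
snap('scene','z0',(210,120,410,260),4)
a=cv2.imread('pics/t0.png').astype(int);b=optics.get_image('top');cv2.imwrite('pics/z1.png',b)
s=bot.observe();print(s['time'],s['force'])"
```

```text
33.525 [ 0.83839187  0.46408055 -1.10139681]
```

View pics/z0.png

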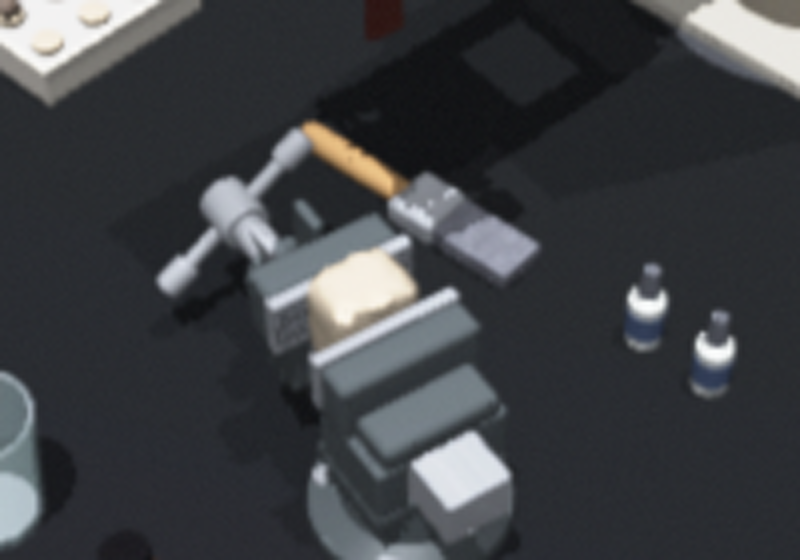

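View pics/z1.png

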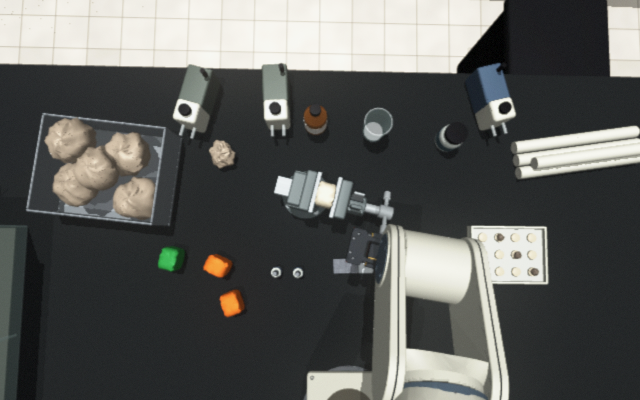

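```bash
python3 -c "
from h import *
print(bot.observe()['force']); print(job.hand_in())"
```

```text
[ 0.83839187  0.46408055 -1.10139681]
the job is handed in; nothing more can be done
None
```

I stood the pale rock on the slide bar, square and centred between the jaws, and let it go. With the lever squeezed I slid the jaw until it met the rock. I then let the lever go and turned the handle bar clockwise about 2.3 rad (0.37 turn). I handed the job in at about 33.5 s and got no verdict.

**Checks that passed**
- The last pictures show the rock upright between both jaws and square to them.
- The lever is let go, and the arm is clear with near-zero force on the tool.
- The other things on the bench look unmoved in the top view. The brush is partly hidden by the arm there, but it looks in place in the scene view.
- While sliding, the grip closed to about 29 mm, which matches the lever squeezed fully home. The pushing force rose when the jaw met the rock.

**Checks that disagreed or fell short**
- I never measured the jaws' grip on the rock directly. I judged it firm from the resistance at the bar.
    - The last two pinched strokes slipped off the knob.
    - A straight push with closed fingers, which reached about 60 N at the wrist, did not turn the bar further.
- The bar is short of the half turn past first contact that the task calls firm. It seemed to turn further, to about -0.5 rad, in the final stroke, but it was back at about -0.85 rad once released. That is close to where it had stopped before.
- Sliding the jaw took about 13 N, well above the stated 3 N of friction plus drag. I did not find out why.
- The two cameras disagreed by about 3 mm on where the vise is.

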